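Put the rusks away in the dry box and seal its lid

ROBOT

A 6-joint arm with a two-finger parallel gripper is mounted at the origin on the work surface. World frame = base frame: x ahead of the robot, y to its left, z up, the work surface at z = 0. Lengths are in m, angles in rad, forces in N, time in s.
With the tool pointing down it reaches from about 0.225 to 0.725 m from the base axis. Payload 3.1 kg.
Tool frame: the origin (TCP) lies where the fingers leave the gripper's body, on its centre line; the fingertips stand 73 mm ahead of it and the grasp point (between the pads) lies 54 mm ahead of it; z points along the fingers, y is the line along which they close (so a half turn about z gives the same grasp; the last joint's range is limited). The gripper opens to 85 mm and grips with 20 to 120 N. Pads are 22 mm wide; open, the fingers measure 114 mm over their backs; the gripper's body (76 mm by 85 mm) begins 54 mm behind the grasp point. The pads swing forward as they close: fully open they stand 13 mm farther back than shut.
Start: joints at [1.116, 0.048, 0.099, 1.622, 0, 1.443], TCP at [0.169, 0.497, 0.304] pointing down, gripper open.
Joint ranges: [-2.91, 2.91], [-0.99, 1.94], [-1.21, 1.42], [-2.12, 2.29], [-1.49, 1.47], [-3.14, 3.14]. Speed limits (rad/s): [2.79, 2.79, 3.14, 3.14, 3.14, 3.14].

INTERFACE

Orientations are given as a unit quaternion [w, x, y, z].
In Python, from rig import bot gives the robot as it stands.
- The arm moves only by the tool step_arm, never from a script. Its argument "deltas" is a list of rows, each an object with "dp": the shift along the tool's x, y, z scaled (see below), a list of three; "roll": the turn about the tool's z scaled (see below); "fingers": the closure, from 0 (fully open) to 1 (shut). A call has 1 to 20 rows; each row shifts and turns the commanded pose from where the row before left it, along the tool's axes as they then stand; what a row does not reach is not made up. The controller multiplies each number of a shift by 0.025 m and each number of a turn by 0.12 rad. A row lasts 1/8 s, in which the tool goes at most 62.5 mm and 10.7 degrees, less where a joint would pass 70% of its speed; a pose out of reach is approached as far as the arm can. A call with a number of a shift or a turn outside -1 to 1 is refused whole. A call with a gripper value outside its range is refused whole. The fingers move at their own pace and stop on an object; "squeeze" is the grip in N (left out, the last holds). Time passes only in rows, so rows that do not move let the fingers close. It gives the time, the measured TCP pose, the force, the opening and the grip force at its end, in the units of the state.
- bot.sense(): the state, without advancing time (a new reading comes with each control period).
- bot.get_image(name): name is "side" or "top" or "wrist"; returns a dict with "color" (420x560x3 uint8, red, green, blue), "mtx" (3x3 intrinsics, pixels), "camera_from_world" (4x4, takes a point from world to camera coordinates). Camera axes: x right, y down, z forward; pixel columns grow to the right and rows downward; lengths in m; the calibration is good to about 2 mm. The wrist camera is an equidistant fisheye: a pixel r from the principal point sees the ray r / f radians off the axis. A picture is of the moment at which its call begins. There is no depth.
- bot.finish_job(): hands the job in; it is judged then, once.
The state is a dict: "time": time; "joint_pos": joint angles; "qd": joint speeds; "effort": joint torques, N m; "tool_pos": TCP position; "ee_rot": TCP orientation; "contact_force": force on the tool from outside, world axes, zero at the start; "torque": the same for the moment, N m; "gripper_width": opening from 0.0 (shut) to 1.0 (fully open); "grasp_force": force on a finger pad.
Only numpy, scipy, OpenCV 4.12 (cv2) and the standard library are available. Lean on these libraries where they do the work, as an engineer would, in place of code of your own. Each camera call takes 0.05 s, during which the arm holds its last target. There are 200 camera calls.

TASK

Put all the rusks from the stone board into the dry box, handling them only with the tongs and never with the gripper's own fingers, then stand the tongs back in their crock. Once all the rusks are in, lay the lid squarely on the box, then press it down one corner at a time, working round the four corners, until it sits flat and sealed all round. Leave the ramekin and the utensils in the open drawer as they are.

Things in the scene. Friction and masses are not known exactly. Their poses are not given: they have to be found in the camera images.
- drybox: the dry box: white enamelled rectangular box, fixed, outside 150 mm (its x) by 190 mm (its y) by 70 mm high, walls 7 mm, inside 136 x 176 mm, hard rim 70 mm above its origin, inner floor 7 mm above its origin; origin at the centre of its underside, z up. A grey silicone gasket stands 7 mm proud all along its rim
- lid: loose wooden lid, 0.26 kg: flange 150 mm (its x) by 190 mm (y) by 8 mm thick; plug below it 126 x 166 mm, 18 mm deep, enters the box's mouth with 5 mm play all round; bar handle on top in the middle, 24 mm (x) by 76 mm (y), 30 mm high. Origin at the centre of the flange's underside, z up. Sealed, this is level with the hard rim; just laid on, 7 mm higher. Fits either way round
- lid_corner1 (a point): point on the lid's top face 14 mm in from both edges at its -x +y corner (lid's own axes)
- lid_corner2 (a point): point on the lid's top face 14 mm in from both edges at its -x -y corner (lid's own axes)
- lid_corner3 (a point): point on the lid's top face 14 mm in from both edges at its +x -y corner (lid's own axes)
- lid_corner4 (a point): point on the lid's top face 14 mm in from both edges at its +x +y corner (lid's own axes)
- gasket1 (a joint): how far (m) the gasket is squashed at the box's -x +y corner (box's own axes): 0 standing proud, 0.007 fully down. Each corner yields to about 9 N pressed on it, and stays where it is pressed; when the lid is pressed at one corner it rocks and the opposite corner rises until its turn comes
- gasket2 (a joint): how far (m) the gasket is squashed at the box's -x -y corner (box's own axes): 0 standing proud, 0.007 fully down. Each corner yields to about 9 N pressed on it, and stays where it is pressed; when the lid is pressed at one corner it rocks and the opposite corner rises until its turn comes
- gasket3 (a joint): how far (m) the gasket is squashed at the box's +x -y corner (box's own axes): 0 standing proud, 0.007 fully down. Each corner yields to about 9 N pressed on it, and stays where it is pressed; when the lid is pressed at one corner it rocks and the opposite corner rises until its turn comes
- gasket4 (a joint): how far (m) the gasket is squashed at the box's +x +y corner (box's own axes): 0 standing proud, 0.007 fully down. Each corner yields to about 9 N pressed on it, and stays where it is pressed; when the lid is pressed at one corner it rocks and the opposite corner rises until its turn comes
- tongs: steel serving tongs, 0.1 kg, upright in the crock, tips down: two straight arms 18 mm wide (tongs' x; tips 20 mm), 4 mm thick, sprung apart along the tongs' y. Origin midway between the two pivots at the top, z up along the tongs; the bow ends 10 mm above it, the tips 135 mm below. Hold them about 36 mm below the origin: squeezing the arms from outside there closes the tips
- tongs_tip (a point): point midway between the tips of the tongs, 135 mm below their origin. Let go, the tips spring open; the spring presses outward with 2 to 4 N at the hold, enough to hang the tongs between fingers kept at a set width. Outside width of the arms 50 mm below the origin: 45 mm wide open, 33 mm when the tips hold a rusk
- tongs_arm1 (a joint): angle (rad) of the +y arm: 0 = parallel to the tongs' axis (the tips are then 24 mm apart inside if both arms are so), 0.13 = wide open (tips 58 mm apart inside, 66 mm over all)
- tongs_arm2 (a joint): the same for the -y arm
- crock: narrow terracotta utensil crock, fixed, outside 58 mm (its x) by 102 mm (its y) by 78 mm high, mouth 30 x 74 mm, inner floor 14 mm above its origin; origin at the centre of its underside, z up. The tongs stand in it with their y along its y
- board: white stone cutting board, fixed, 200 mm (its x) by 230 mm (its y), 10 mm thick; origin at the centre of its underside
- rusk1: a hard twice-baked rusk, a bar 70 x 28 x 24 mm, pale brown with darker crust, 40 g; origin at its middle (12 mm above what it lies on); x along its length, y across its 28 mm width, z up. It may be absent. It starts flat on the stone board
- rusk2: a hard twice-baked rusk, a bar 70 x 28 x 24 mm, pale brown with darker crust, 40 g; origin at its middle (12 mm above what it lies on); x along its length, y across its 28 mm width, z up. It may be absent. It starts flat on the stone board
- rusk3: a hard twice-baked rusk, a bar 70 x 28 x 24 mm, pale brown with darker crust, 40 g; origin at its middle (12 mm above what it lies on); x along its length, y across its 28 mm width, z up. It may be absent. It starts flat on the stone board
- rusk4: a hard twice-baked rusk, a bar 70 x 28 x 24 mm, pale brown with darker crust, 40 g; origin at its middle (12 mm above what it lies on); x along its length, y across its 28 mm width, z up. It may be absent. It starts flat on the stone board
- spatula: bystander in the half-open drawer beyond the work (drawer rim 81 mm above the shelf): red silicone spatula with a wooden handle, 180 mm
- whisk: bystander in the half-open drawer beyond the work (drawer rim 81 mm above the shelf): steel whisk, 180 mm
- can_opener: bystander in the half-open drawer beyond the work (drawer rim 81 mm above the shelf): aluminium can opener, 145 mm
- ramekin: bystander on the shelf beyond the work: white ceramic ramekin, 84 mm across, 45 mm high
There are look-alikes about, which are no part of the job. Of the things like the lid, leave any that is red or turquoise; of the rest the larger one is meant.

How it is judged:
On the way, in this order (a step that is already met when the one before it is completed fails the run):
1. all the rusks lie in the dry box (x of rusk1 in the frame of drybox between -0.068 and 0.068 m and y of rusk1 in the frame of drybox between -0.088 and 0.088 m and z of rusk1 in the frame of drybox between 0.012 and 0.036 m and x of rusk2 in the frame of drybox between -0.068 and 0.068 m and y of rusk2 in the frame of drybox between -0.088 and 0.088 m and z of rusk2 in the frame of drybox between 0.012 and 0.036 m and x of rusk3 in the frame of drybox between -0.068 and 0.068 m and y of rusk3 in the frame of drybox between -0.088 and 0.088 m and z of rusk3 in the frame of drybox between 0.012 and 0.036 m and x of rusk4 in the frame of drybox between -0.068 and 0.068 m and y of rusk4 in the frame of drybox between -0.088 and 0.088 m and z of rusk4 in the frame of drybox between 0.012 and 0.036 m), for 0.2 s.
2. the lid lies square over the box's mouth with a corner pressed down while the opposite one still stands clearly higher on its gasket (horizontal distance between lid and drybox below 0.009 m and angle between the x axis of lid and the x axis of drybox, either way round below 0.12 rad and z of lid in the frame of drybox below 0.083 m and ((value of joint gasket1 above 0.003 m and value of joint gasket3 below 0.001 m) or (value of joint gasket1 above 0.0045 m and value of joint gasket3 below 0.0025 m) or (value of joint gasket1 above 0.006 m and value of joint gasket3 below 0.004 m) or (value of joint gasket3 above 0.003 m and value of joint gasket1 below 0.001 m) or (value of joint gasket3 above 0.0045 m and value of joint gasket1 below 0.0025 m) or (value of joint gasket3 above 0.006 m and value of joint gasket1 below 0.004 m) or (value of joint gasket2 above 0.003 m and value of joint gasket4 below 0.001 m) or (value of joint gasket2 above 0.0045 m and value of joint gasket4 below 0.0025 m) or (value of joint gasket2 above 0.006 m and value of joint gasket4 below 0.004 m) or (value of joint gasket4 above 0.003 m and value of joint gasket2 below 0.001 m) or (value of joint gasket4 above 0.0045 m and value of joint gasket2 below 0.0025 m) or (value of joint gasket4 above 0.006 m and value of joint gasket2 below 0.004 m))), for 0.1 s.
At the end, for the whole second after the job is handed in: every rusk lies in the dry box; the lid is centred on the box within 9 mm and 0.12 rad, its four corners within 2.5 mm of the sealed height and the gasket squashed at least 5.5 mm at every corner; the tongs stand in the crock, tips at its floor, leaning less than 0.4 rad; all at rest (all of step 1 and x of tongs_tip in the frame of crock between -0.015 and 0.015 m and y of tongs_tip in the frame of crock between -0.036 and 0.036 m and z of tongs_tip in the frame of crock below 0.03 m and angle between tongs's own z axis and vertical below 0.4 rad and horizontal distance between lid and drybox below 0.009 m and angle between the x axis of lid and the x axis of drybox, either way round below 0.12 rad and z of each of lid_corner1, lid_corner2, lid_corner3, lid_corner4 in the frame of drybox below 0.0805 m and value of joint each of gasket1, gasket2, gasket3, gasket4 above 0.0055 m and angle between lid's own z axis and vertical below 0.02 rad and linear speed of lid below 0.02 m/s and linear speed of tongs below 0.03 m/s); the robot touches nothing.
It fails at once if a rusk is touched with the fingers or the arm (contact force between any of the fingers, the arm and rusk1 above 0.5 N or contact force between any of the fingers, the arm and rusk2 above 0.5 N or contact force between any of the fingers, the arm and rusk3 above 0.5 N or contact force between any of the fingers, the arm and rusk4 above 0.5 N).
It fails at once if the ramekin or a utensil in the drawer is disturbed (moved more than 25 mm) (distance of any of spatula, whisk, can_opener, ramekin from where it was at the start of the episode above 0.025 m).
Of rusk1, rusk2, rusk3, rusk4 only 2 to 4 are there at a start; the rules pass over those that are not, and their reading is None.
At some moment in a run one of rusk1, rusk2, rusk3, rusk4 may be knocked a few centimetres aside while the robot is not near it.
It also fails if it takes over 210 s, if anything falls off the work surface, if the arm or the gripper's body presses on something with over 40 N, if the wrist force passes 120 N, or if a joint passes its speed limit or range.

## Working session

There is one attempt and no reset: what is moved stays moved. The work goes in short steps, Python scripts to look and compute and a tool call to move; the robot and the scene stay as the last step left them, time stands still between calls to the robot, and variables do not carry over. Pictures are saved under pics/ and viewed, at most 14 in all, crops included, and the job is handed in when it is done.

Besides the shell and the picture viewer there is one more tool, called after "Call:" as name(argument=value, ...) on one line, values as JSON. step_arm: Moves the arm, as the interface text tells. Shifts and turns lie within -1 to 1; 1 stands for 0.025 m of shift or 0.12 rad of turn. Its arguments: {"type":"object","properties":{"deltas":{"type":"array","items":{"type":"object","properties":{"dp":{"type":"array","items":{"type":"number","minimum":-1,"maximum":1}},"roll":{"type":"number","minimum":-1,"maximum":1},"fingers":{"type":"number"}}}},"squeeze":{"type":"number"}},"required":["deltas"]}

```bash
mkdir -p pics; ls
python3 - <<'E'
from rig import bot
import cv2,numpy as np,pickle
s=bot.sense();print(s)
d={}
for n in("side","top","wrist"):
    i=bot.get_image(n);d[n]=i;cv2.imwrite(f"pics/{n}0.png",i["color"][:,:,::-1]);print(n,i["mtx"].tolist(),np.round(i["camera_from_world"],4).tolist())
pickle.dump(d,open("im0.pkl","wb"))
E
```

```text
pics
{'time': 0.0, 'joint_pos': array([1.11616927e+00, 4.87195924e-02, 9.75780403e-02, 1.62198305e+00,
       2.40249427e-05, 1.44299028e+00]), 'qd': array([ 0.00059499,  0.00142881,  0.00084178,  0.00071412, -0.0008351 ,
       -0.00139847]), 'effort': array([-2.18248347e-04, -3.38789928e+01,  3.20012641e+01,  2.04888411e-02,
       -1.02787208e-04,  6.38110791e-06]), 'tool_pos': array([0.16835667, 0.49680732, 0.30272323]), 'ee_rot': array([-3.45751397e-04,  1.62684120e-01,  9.86677517e-01, -1.11167335e-03]), 'contact_force': array([-0.5487785 , -0.00174127,  0.36853993]), 'torque': array([-0.01573937, -0.08006728,  0.03766526]), 'grasp_force': 0.0, 'gripper_width': 0.9974140210068444}
side [[398.01297762528554, 0.0, 282.3824126920103], [0.0, 398.01297762528554, 208.73184114709184], [0.0, 0.0, 1.0]] [[-0.9945, -0.1049, 0.0013, 0.5309], [-0.0612, 0.5703, -0.8191, 0.1795], [0.0852, -0.8147, -0.5736, 1.3008], [0.0, 0.0, 0.0, 1.0]]
top [[523.5372956900738, 0.0, 275.5393655687547], [0.0, 523.5372956900738, 206.1225654593442], [0.0, 0.0, 1.0]] [[-0.0355, -0.9994, -0.0059, -0.0733], [-0.9786, 0.0359, -0.2024, 0.5325], [0.2025, -0.0014, -0.9793, 1.7191], [0.0, 0.0, 0.0, 1.0]]
wrist [[325.19226210127806, 0.0, 277.17608633291024], [0.0, 325.19226210127806, 200.87120159379475], [0.0, 0.0, 1.0]] [[0.3209, 0.9471, -0.0023, -0.5241], [0.8971, -0.3032, 0.3213, -0.04], [0.3036, -0.1051, -0.947, 0.3816], [0.0, 0.0, 0.0, 1.0]]
```

View pics/top0.png

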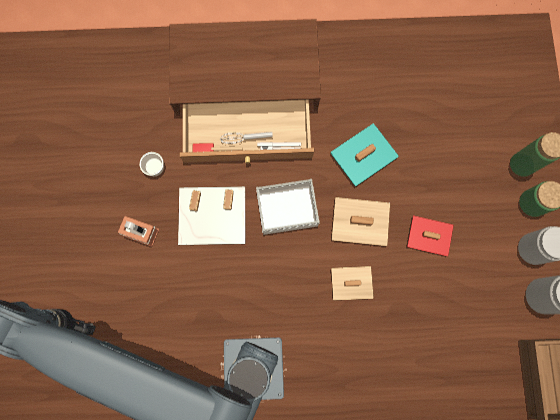

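View pics/side0.png

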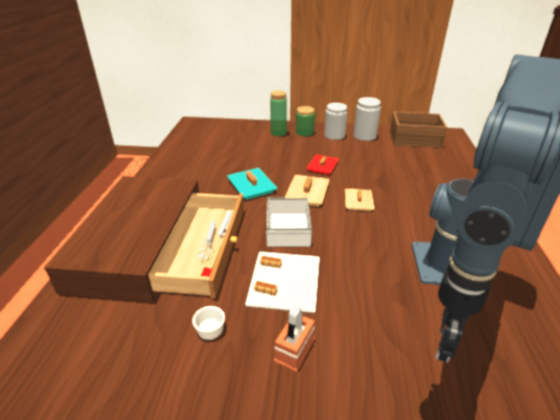

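Top view: two rusks are on the board at (195,200) and (228,200), the box is at (288,207), and the crock with tongs is at (138,230). There are four lid-like things: turquoise (364,154), red (431,236), a small wooden one (352,283) and a large wooden one (361,221). The large wooden one fits the description, because the coloured ones are excluded and it is the larger of the other two. I'll confirm that in an enlarged crop.

```bash
cat > h.py <<'E'
import numpy as np,cv2,pickle
from scipy.optimize import least_squares
from scipy.spatial.transform import Rotation as R
def ray(im,u,v,fish=False):
    K=im["mtx"];T=im["camera_from_world"]
    x=(u-K[0,2])/K[0,0];y=(v-K[1,2])/K[1,1]
    if fish:
        r=np.hypot(x,y);d=np.array([x/r*np.sin(r),y/r*np.sin(r),np.cos(r)]) if r>1e-9 else np.array([0,0,1.])
    else: d=np.array([x,y,1.])
    d=T[:3,:3].T@d;return -T[:3,:3].T@T[:3,3],d/np.linalg.norm(d)
def onz(im,u,v,z,fish=False):
    c,d=ray(im,u,v,fish);return c+d*(z-c[2])/d[2]
def tri(*rs):
    A=0;b=0
    for c,d in rs:
        M=np.eye(3)-np.outer(d,d);A=A+M;b=b+M@c
    p=np.linalg.solve(A,b);return p,[np.linalg.norm(np.cross(p-c,d)) for c,d in rs]
def proj(im,p,fish=False):
    T=im["camera_from_world"];K=im["mtx"];q=T[:3,:3]@np.asarray(p,float)+T[:3,3]
    if fish:
        rr=np.hypot(q[0],q[1]);th=np.arctan2(rr,q[2]);a=q[:2]/rr*th
    else:a=q[:2]/q[2]
    return np.array([a[0]*K[0,0]+K[0,2],a[1]*K[1,1]+K[1,2]])
E
python3 - <<'E'
from h import *
d=pickle.load(open("im0.pkl","rb"))
c=d["top"]["color"][:,:,::-1]
c1=cv2.resize(c[170:270,110:310],None,fx=4,fy=4,interpolation=cv2.INTER_CUBIC)  
s=d["side"]["color"][:,:,::-1]
s1=cv2.resize(c[120:305,310:460],(486,600),interpolation=cv2.INTER_CUBIC)
s1=s1[:,:]
cv2.imwrite("pics/c1.png",c1);cv2.imwrite("pics/c2.png",s1)
s2=cv2.resize(s[150:375,180:390],(560,600),interpolation=cv2.INTER_CUBIC)
cv2.imwrite("pics/c3.png",s2)
E
```

```text
(no output)
```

View pics/c1.png

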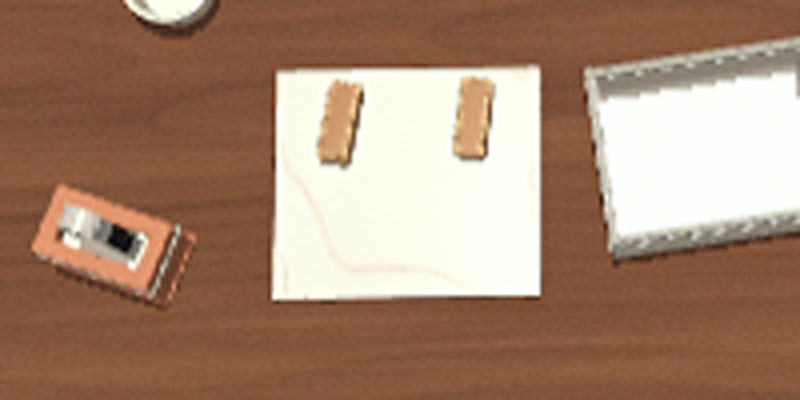

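View pics/c3.png

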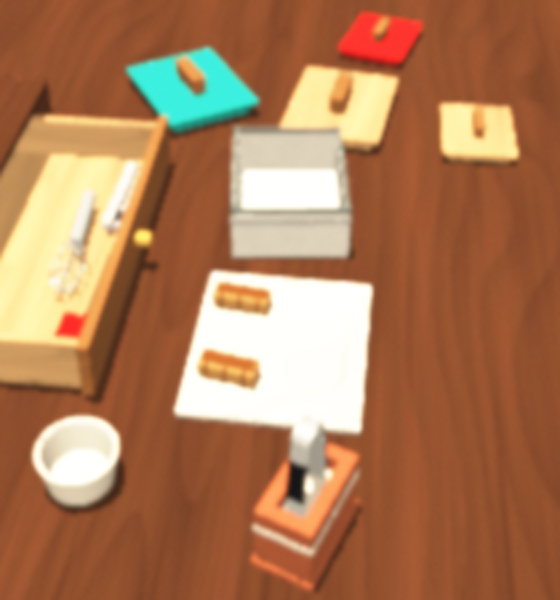

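View pics/c2.png

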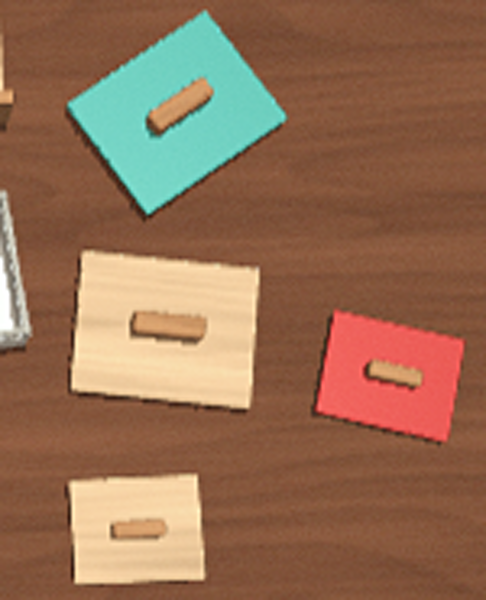

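The crop confirms the lid: the large wooden one (crop centre (166,330), with handle), clearly larger than the other wooden one (crop (137,528)). The crock top is around crop (107,238), and the two rusks are about (340,122) and (474,118).

```bash
cat >> h.py <<'E'
def fit(obs,local,x0,fz=None):
    """obs: list of (im,fish,pts Nx2 with nan); local Nx3; pose x,y,z,yaw"""
    def pts(p):
        c,s=np.cos(p[3]),np.sin(p[3]);return local@np.array([[c,s,0],[-s,c,0],[0,0,1]])+p[:3]
    def f(p):
        if fz is not None:p=np.r_[p[:2],fz,p[2]]
        P=pts(p);r=[]
        for im,fi,uv in obs:
            for q,w in zip(P,uv):
                if w is not None:r+=list(proj(im,q,fi)-w)
        return np.array(r)
    s=least_squares(f,x0,loss="soft_l1");return s.x,np.sqrt(np.mean(f(s.x)**2))
def rect(a,b,z):return np.array([[a/2,b/2,z],[a/2,-b/2,z],[-a/2,-b/2,z],[-a/2,b/2,z]])
E
python3 - <<'E'
from h import *
d=pickle.load(open("im0.pkl","rb"));T,S=d["top"],d["side"]
c1=lambda *a:[None if p is None else np.array([110+p[0]/4,170+p[1]/4])-.375 for p in a]
c2=lambda *a:[np.array([310+p[0]/3.24,120+p[1]/3.243])-.35 for p in a]
c3=lambda *a:[None if p is None else np.array([180+p[0]/2.667,150+p[1]/2.667])-.31 for p in a]
def go(n,loc,t,s,x0):
    x,e=fit([(T,0,t),(S,0,s)],loc,x0);print(n,np.round(x,4),"rms px",round(e,2))
    x,e=fit([(T,0,t)],loc,[x0[0],x0[1],x0[3]],x0[2]);print("   top only z fixed",np.round(x,4),round(e,2))
# local order: (+x+y),(+x-y),(-x-y),(-x+y); image top: up=+x, left=+y
go("board",rect(.2,.23,.01),c1((275,67),(540,66),(541,297),(272,298)),c3((177,414),(212,270),(373,283),(362,430)),[.5,.1,0,0])
go("box",rect(.15,.19,.077),[np.array(p,float) for p in((256.7,187.7),(312.5,180.5),(318.8,226),(263.2,234))],c3((231,210),(232,128),(343,128),(350,208)),[.5,-.1,0,.1])
go("lid",rect(.15,.19,.008),c2((82,250),(259,268),(248,409),(71,391)),c3((281,130),(306,65),(399,73),(375,150)),[.5,-.3,.018,0])
go("crock",rect(.058,.102,.078),c1((62,185),(180,222),(152,296),(33,250)),c3((253,522),(323,445),(360,460),(310,550)),[.5,.4,0,0])
for n,t,s in(("rA",(340,122),(230,362)),("rB",(474,118),(243,293))):
    p,e=tri(ray(T,*c1(t)[0]),ray(S,*c3(s)[0]));print(n,p,e)
    print(onz(T,*c1(t)[0],.034))
for n,a,b in(("rA",(348,83),(332,161)),("rB",(478,79),(470,157))):
    a,b=[onz(T,*c1(q)[0],.034) for q in(a,b)];print(n,"len",np.linalg.norm(a-b),"yaw",np.arctan2(*(a-b)[1::-1]))
p,e=tri(ray(T,*c2((169,326))[0]),ray(S,*c3((341,92))[0]));print("handle",p,e)
p,e=tri(ray(T,*c1((98,225))[0]),ray(S,*c3((307,425))[0]));print("tong bow",p,e)
E
```

```text
board [ 0.5131  0.1312 -0.001  -0.0173] rms px 0.77
   top only z fixed [ 0.5161  0.1306 -0.024 ] 0.48
box [ 0.5256 -0.1337 -0.0051  0.1035] rms px 1.0
   top only z fixed [ 0.5207 -0.1333  0.1   ] 0.88
lid [ 0.4725 -0.3817  0.0139 -0.1432] rms px 1.01
   top only z fixed [ 0.4726 -0.3812 -0.1409] 0.41
crock [ 0.463   0.3768 -0.0165 -0.3939] rms px 2.05
   top only z fixed [ 0.464   0.3717 -0.3663] 0.71
rA [0.56475756 0.18559607 0.02865733] [np.float64(0.0013722188907058883), np.float64(0.0013722188907060399)]
[0.56496182 0.18472396 0.034     ]
rB [0.56478618 0.07016396 0.02710325] [np.float64(0.0009802311025247292), np.float64(0.0009802311025250386)]
[0.56424348 0.06950224 0.034     ]
rA len 0.06958329849128866 yaw -0.20322588263005895
rB len 0.06887194263114832 yaw -0.11719767587890832
handle [ 0.47185508 -0.38314777  0.04014938] [np.float64(0.001181263205448191), np.float64(0.0011812632054482954)]
tong bow [0.464787   0.36230007 0.13931631] [np.float64(0.0007605166953523252), np.float64(0.0007605166953524429)]
```

Lid, box, board and crock all fit within about 1–2 px and agree with the stated heights. Only two rusks are present. I'll go above the crock next.

Call:
step_arm(deltas=[{"dp": [-0.985,-0.072,0],"roll": 0.04},{"dp": [-0.985,-0.072,0],"roll": 0.04},{"dp": [-0.985,-0.072,0],"roll": 0.04},{"dp": [-0.985,-0.072,0],"roll": 0.04},{"dp": [-0.985,-0.072,0],"roll": 0.04},{"dp": [-0.985,-0.072,0],"roll": 0.04},{"dp": [-0.985,-0.072,0],"roll": 0.04},{"dp": [-0.985,-0.072,0],"roll": 0.04},{"dp": [-0.985,-0.072,0]},{"dp": [-0.985,-0.072,0]},{"dp": [-0.985,-0.072,0]},{"dp": [-0.985,-0.072,0]},{"dp": [-0.985,-0.072,0]},{"dp": [0,0,0]},{"dp": [0,0,0]}])

```text
schema error: expected keys dp, roll, fingers
```

Run:
```python
from h import *
from rig import bot
s=bot.sense();print(s["time"],s["tool_pos"],s["ee_rot"])
i=bot.get_image("wrist");pickle.dump((i,s),open("w1.pkl","wb"))
cv2.imwrite("pics/w1.png",i["color"][:,:,::-1])
T=i["camera_from_world"];print("cam",-T[:3,:3].T@T[:3,3])
for p in rect(.058,.102,.078):
    c,q=np.cos(-.366),np.sin(-.366);print(proj(i,[.464+c*p[0]-q*p[1],.372+q*p[0]+c*p[1],.078],True))
```

```text
0.15 [0.16837939 0.4968989  0.30298628] [-2.63246420e-04  1.62665213e-01  9.86680904e-01 -8.67500496e-04]
cam [0.08822376 0.5243723  0.37320743]
[294.86517047 411.52473344]
[227.3784902  408.70492281]
[224.95143573 386.35611118]
[297.94733053 389.41763003]
```

View pics/w1.png

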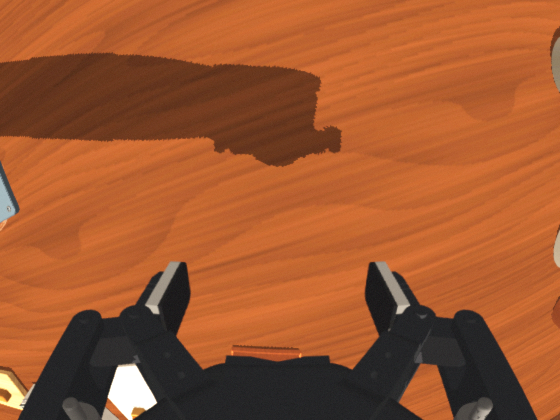

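The move was refused because a key was missing, and the picture shows only the view from the start pose. I'll repeat it with all keys.

Call:
step_arm(deltas=[{"dp": [-0.985,-0.072,0],"roll": 0.0,"fingers": 0},{"dp": [-0.985,-0.072,0],"roll": 0.0,"fingers": 0},{"dp": [-0.985,-0.072,0],"roll": 0.0,"fingers": 0},{"dp": [-0.985,-0.072,0],"roll": 0.0,"fingers": 0},{"dp": [-0.985,-0.072,0],"roll": 0.0,"fingers": 0},{"dp": [-0.985,-0.072,0],"roll": 0.0,"fingers": 0},{"dp": [-0.985,-0.072,0],"roll": 0.0,"fingers": 0},{"dp": [-0.985,-0.072,0],"roll": 0.0,"fingers": 0},{"dp": [-0.985,-0.072,0],"roll": 0,"fingers": 0},{"dp": [-0.985,-0.072,0],"roll": 0,"fingers": 0},{"dp": [-0.985,-0.072,0],"roll": 0,"fingers": 0},{"dp": [-0.985,-0.072,0],"roll": 0,"fingers": 0},{"dp": [-0.985,-0.072,0],"roll": 0.3,"fingers": 0},{"dp": [0,0,0],"roll": 0,"fingers": 0},{"dp": [0,0,0],"roll": 0,"fingers": 0}])

```text
time: 2.08
tool_pos: [0.4642, 0.3723, 0.3038]
ee_rot: [-0.0, 0.181, 0.984, -0.0]
contact_force: [0.5, -0.2, 0.2]
gripper_width: 1.003
grasp_force: 0.0
```

Run:
```python
from h import *
from rig import bot
s=bot.sense();print(s["time"],s["tool_pos"],s["ee_rot"])
i=bot.get_image("wrist");pickle.dump((i,s),open("w2.pkl","wb"))
cv2.imwrite("pics/w2.png",i["color"][:,:,::-1])
for p in rect(.058,.102,.078):
    c,q=np.cos(-.366),np.sin(-.366);print(proj(i,[.464+c*p[0]-q*p[1],.372+q*p[0]+c*p[1],.078],True))
```

```text
2.075 [0.46418438 0.37226531 0.30380976] [-4.01438586e-04  1.80592476e-01  9.83557927e-01 -3.36714868e-05]
[328.62367226 213.87992192]
[224.90000048 213.58085176]
[222.21132858 155.34976009]
[331.63102152 155.66181691]
```

View pics/w2.png

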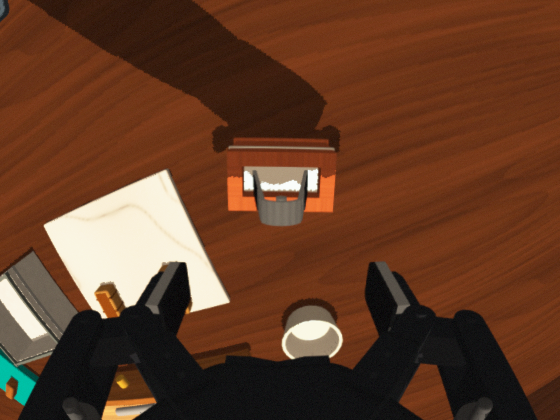

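The crock's rim corners appear at (335,212), (228,212), (229,152) and (336,152). The tongs' bow is at about (280,210), between the open fingers and aligned with them.

Run:
```python
from h import *
i,s=pickle.load(open("w2.pkl","rb"))
uv=[np.array(p,float) for p in((335.,212),(228,212),(229,152),(336,152))]
print(fit([(i,1,uv)],rect(.058,.102,.078),[.464,.372,-.366],0.))
Rm=R.from_quat(s["ee_rot"][[1,2,3,0]]).as_matrix()
for u,v,z in((280,212,.157),(256,178,.145),(305,178,.145),(280,223,.153)):
    p=onz(i,u,v,z,True);print(p,"tool frame",Rm.T@(p-s["tool_pos"]))
for z in(.159,.149,.078):print(z,proj(i,[.464,.372,z],True))
```

```text
(array([ 0.46329262,  0.3776813 , -0.36383089]), np.float64(1.1599441107631692))
[0.46229223 0.37517911 0.157     ] tool frame [0.0026897  0.00208258 0.14681146]
[0.43561092 0.36664917 0.145     ] tool frame [ 0.02459109 -0.01536688  0.15883218]
[0.44827951 0.40005344 0.145     ] tool frame [0.02461559 0.02035899 0.15882465]
[0.47181833 0.37162658 0.153     ] tool frame [-0.00748017  0.00214673  0.15080354]
0.159 [276.68153892 216.5807694 ]
0.149 [276.70541844 211.62931016]
0.078 [276.83390627 185.21386639]
```

Call:
step_arm(deltas=[{"dp": [0.08,0.12,0.9],"roll": 0,"fingers": 0},{"dp": [0,0,0.93],"roll": 0,"fingers": 0},{"dp": [0,0,0.93],"roll": 0,"fingers": 0},{"dp": [0,0,0.93],"roll": 0,"fingers": 0},{"dp": [0,0,0.93],"roll": 0,"fingers": 0},{"dp": [0,0,0.93],"roll": 0,"fingers": 0},{"dp": [0,0,0],"roll": 0,"fingers": 0},{"dp": [0,0,0],"roll": 0,"fingers": 0.3},{"dp": [0,0,0],"roll": 0,"fingers": 0.45},{"dp": [0,0,0],"roll": 0,"fingers": 0.45},{"dp": [0,0,0],"roll": 0,"fingers": 0.45}], squeeze=20)

```text
time: 3.5
tool_pos: [0.4637, 0.3759, 0.1658]
ee_rot: [0.0, 0.18, 0.984, 0.0]
contact_force: [0.3, -0.2, -0.0]
gripper_width: 0.548
grasp_force: 0.0
```

Call:
step_arm(deltas=[{"dp": [0,0,0],"roll": 0,"fingers": 0.5},{"dp": [0,0,0],"roll": 0,"fingers": 0.53},{"dp": [0,0,0],"roll": 0,"fingers": 0.55},{"dp": [0,0,0],"roll": 0,"fingers": 0.55},{"dp": [0,0,0],"roll": 0,"fingers": 0.55}])

```text
time: 4.12
tool_pos: [0.4642, 0.3764, 0.1668]
ee_rot: [0.001, 0.18, 0.984, 0.001]
contact_force: [-0.7, -0.1, 5.9]
gripper_width: 0.453
grasp_force: 8.1
```

Run:
```python
from h import *
from rig import bot
i=bot.get_image("wrist");cv2.imwrite("pics/w3.png",i["color"][:,:,::-1])
```

```text
(no output)
```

View pics/w3.png

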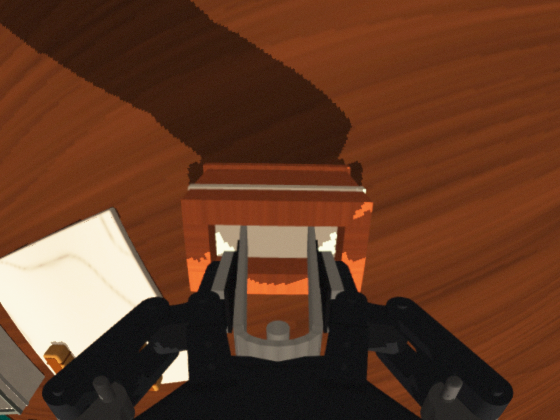

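The tongs sit squarely between the pads, and the +5.9 N upward force is the tips resting on the crock floor. I'll lift and go above rusk A.

Call:
step_arm(deltas=[{"dp": [0,0,-0.6],"roll": 0,"fingers": 0.55},{"dp": [0,0,-0.85],"roll": 0,"fingers": 0.55},{"dp": [0,0,-0.9],"roll": 0,"fingers": 0.55},{"dp": [0,0,-0.9],"roll": 0,"fingers": 0.55},{"dp": [0,0,-0.9],"roll": -0.33,"fingers": 0.55},{"dp": [0,0,-0.8],"roll": -0.5,"fingers": 0.55},{"dp": [0,0,0],"roll": -0.5,"fingers": 0.55},{"dp": [-0.686,-0.836,0],"roll": 0,"fingers": 0.55},{"dp": [-0.686,-0.836,0],"roll": 0,"fingers": 0.55},{"dp": [-0.686,-0.836,0],"roll": 0,"fingers": 0.55},{"dp": [-0.686,-0.836,0],"roll": 0,"fingers": 0.55},{"dp": [-0.686,-0.836,0],"roll": 0,"fingers": 0.55},{"dp": [-0.686,-0.836,0],"roll": 0,"fingers": 0.55},{"dp": [-0.686,-0.836,0],"roll": 0,"fingers": 0.55},{"dp": [-0.686,-0.836,0],"roll": 0,"fingers": 0.55},{"dp": [0,0,0],"roll": 0,"fingers": 0.55},{"dp": [0,0,0],"roll": 0,"fingers": 0.55},{"dp": [0,0,0],"roll": 0,"fingers": 0.55}])

```text
time: 6.42
tool_pos: [0.5636, 0.1851, 0.2889]
ee_rot: [-0.0, 0.101, 0.995, 0.0]
contact_force: [-0.2, -0.0, -0.0]
gripper_width: 0.446
grasp_force: 3.3
```

Run:
```python
from h import *
from rig import bot
s=bot.sense();print(s["time"],s["tool_pos"],s["ee_rot"],s["gripper_width"],s["grasp_force"])
i=bot.get_image("wrist");pickle.dump((i,s),open("w4.pkl","wb"))
t=bot.get_image("top");pickle.dump(t,open("t4.pkl","wb"))
cv2.imwrite("pics/w4.png",i["color"][:,:,::-1])
for p in((.565,.185,.034),(.564,.0695,.034)):print(proj(i,p,True))
```

```text
6.425 [0.56355864 0.18512533 0.28892041] [-2.57304498e-04  1.00837934e-01  9.94902829e-01  7.37120732e-05] 0.44556443996808387 3.3356380061013624
[276.97318219 178.79828263]
[173.13130302 199.21836914]
```

View pics/w4.png

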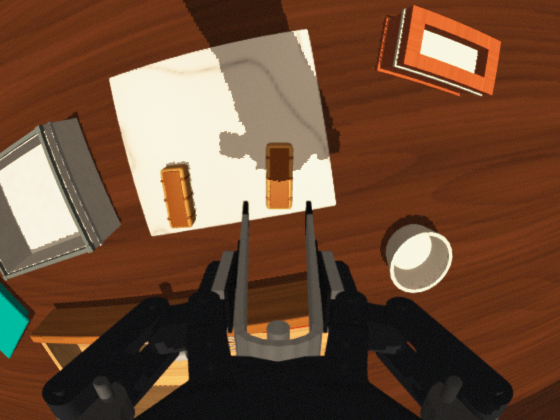

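Rusk A is at (279,176), and its long side is parallel to the tong arms. The tips at (246,207) and (308,207) straddle it, with an offset of about +1.5 mm in tool y. Rusk B is at (178,196). I'll descend, squeeze and lift.

Call:
step_arm(deltas=[{"dp": [0,0.06,0.98],"roll": 0,"fingers": 0.55},{"dp": [0,0,0.98],"roll": 0,"fingers": 0.55},{"dp": [0,0,0.98],"roll": 0,"fingers": 0.55},{"dp": [0,0,0.98],"roll": 0,"fingers": 0.55},{"dp": [0,0,0.5],"roll": 0,"fingers": 0.55},{"dp": [0,0,0.4],"roll": 0,"fingers": 0.55},{"dp": [0,0,0],"roll": 0,"fingers": 0.55},{"dp": [0,0,0],"roll": 0,"fingers": 0.6},{"dp": [0,0,0],"roll": 0,"fingers": 0.65},{"dp": [0,0,0],"roll": 0,"fingers": 0.7},{"dp": [0,0,0],"roll": 0,"fingers": 0.7},{"dp": [0,0,0],"roll": 0,"fingers": 0.7}], squeeze=25)

```text
time: 8.02
tool_pos: [0.565, 0.1859, 0.1696]
ee_rot: [0.001, 0.101, 0.995, 0.0]
contact_force: [1.0, -0.3, 4.1]
gripper_width: 0.386
grasp_force: 27.4
```

Call:
step_arm(deltas=[{"dp": [0,0,-0.5],"roll": 0,"fingers": 0.7},{"dp": [0,0,-0.85],"roll": 0,"fingers": 0.7},{"dp": [0,0,-0.85],"roll": -0.63,"fingers": 0.7},{"dp": [0,0,-0.9],"roll": -0.63,"fingers": 0.7},{"dp": [0,0,-0.9],"roll": -0.63,"fingers": 0.7},{"dp": [0,0,-0.8],"roll": -0.63,"fingers": 0.7},{"dp": [0.213,-0.99,0],"roll": 0,"fingers": 0.7},{"dp": [0.213,-0.99,0],"roll": 0,"fingers": 0.7},{"dp": [0.213,-0.99,0],"roll": 0,"fingers": 0.7},{"dp": [0.213,-0.99,0],"roll": 0,"fingers": 0.7},{"dp": [0.213,-0.99,0],"roll": 0,"fingers": 0.7},{"dp": [0.213,-0.99,0],"roll": 0,"fingers": 0.7},{"dp": [0.213,-0.99,0],"roll": 0,"fingers": 0.7},{"dp": [0.213,-0.99,0],"roll": 0,"fingers": 0.7},{"dp": [0.213,-0.99,0],"roll": 0,"fingers": 0.7},{"dp": [0.213,-0.99,0],"roll": 0,"fingers": 0.7},{"dp": [0.213,-0.99,0],"roll": 0,"fingers": 0.7},{"dp": [0.213,-0.99,0],"roll": 0,"fingers": 0.7},{"dp": [0.213,-0.99,0],"roll": 0,"fingers": 0.7},{"dp": [0.213,-0.99,0],"roll": 0,"fingers": 0.7}])

```text
time: 10.52
tool_pos: [0.5239, -0.167, 0.2882]
ee_rot: [-0.001, -0.05, 0.999, 0.0]
contact_force: [0.4, 0.0, -0.8]
gripper_width: 0.382
grasp_force: 26.9
```

Run:
```python
from h import *
from rig import bot
s=bot.sense();print(s["time"],s["tool_pos"],s["ee_rot"],s["gripper_width"],s["grasp_force"])
i=bot.get_image("wrist");pickle.dump((i,s),open("w5.pkl","wb"))
cv2.imwrite("pics/w5.png",i["color"][:,:,::-1])
c,q=np.cos(.1),np.sin(.1)
for p in rect(.15,.19,.077):print(proj(i,[.522+c*p[0]-q*p[1],-.1335+q*p[0]+c*p[1],.077],True))
```

```text
10.525 [ 0.52390156 -0.16698888  0.28816833] [-7.01240429e-04 -4.95981828e-02  9.98768953e-01  3.28215689e-04] 0.3820252605863241 26.909515857696533
[399.75723902 260.65075665]
[214.88350593 263.03430913]
[205.10011867 109.02692744]
[417.09884165 113.10603225]
```

View pics/w5.png

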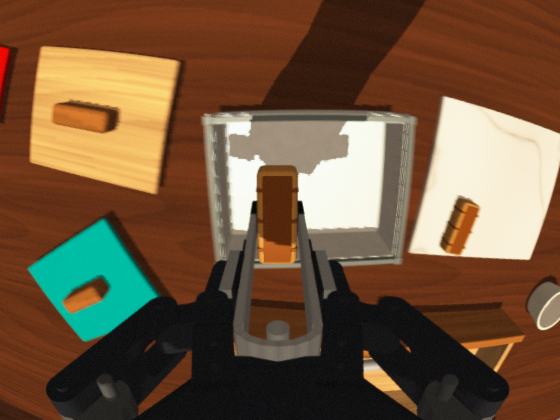

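Rusk A is held in the tips at (277,215), above the box. The box's rim corners match the prediction within 2–6 px. I'll lower and release.

Call:
step_arm(deltas=[{"dp": [0,0,0.4],"roll": 0,"fingers": 0.7},{"dp": [0,0,0.9],"roll": 0,"fingers": 0.7},{"dp": [0,0,0.95],"roll": 0,"fingers": 0.7},{"dp": [0,0,0.95],"roll": 0,"fingers": 0.7},{"dp": [0,0,0.95],"roll": 0,"fingers": 0.7},{"dp": [0,0,0.5],"roll": 0,"fingers": 0.7},{"dp": [0,0,0.1],"roll": 0,"fingers": 0.7},{"dp": [0,0,0],"roll": 0,"fingers": 0.7},{"dp": [0,0,0],"roll": 0,"fingers": 0.62},{"dp": [0,0,0],"roll": 0,"fingers": 0.58},{"dp": [0,0,0],"roll": 0,"fingers": 0.54},{"dp": [0,0,0],"roll": 0,"fingers": 0.54},{"dp": [0,0,0],"roll": 0,"fingers": 0.54}])

```text
time: 12.2
tool_pos: [0.5245, -0.1664, 0.1697]
ee_rot: [0.0, -0.05, 0.999, 0.0]
contact_force: [-0.9, -0.8, -1.5]
gripper_width: 0.457
grasp_force: 3.2
```

Call:
step_arm(deltas=[{"dp": [0,0,-0.6],"roll": 0,"fingers": 0.54},{"dp": [0,0,-0.9],"roll": 0,"fingers": 0.54},{"dp": [0,0,-0.9],"roll": 0,"fingers": 0.54},{"dp": [0,0,-0.9],"roll": 0.6,"fingers": 0.54},{"dp": [0,0,-0.9],"roll": 0.6,"fingers": 0.54},{"dp": [0,0,-0.6],"roll": 0.6,"fingers": 0.54},{"dp": [-0.047,0.956,0],"roll": 0,"fingers": 0.54},{"dp": [-0.047,0.956,0],"roll": 0,"fingers": 0.54},{"dp": [-0.047,0.956,0],"roll": 0,"fingers": 0.54},{"dp": [-0.047,0.956,0],"roll": 0,"fingers": 0.54},{"dp": [-0.047,0.956,0],"roll": 0,"fingers": 0.54},{"dp": [-0.047,0.956,0],"roll": 0,"fingers": 0.54},{"dp": [-0.047,0.956,0],"roll": 0,"fingers": 0.54},{"dp": [-0.047,0.956,0],"roll": 0,"fingers": 0.54},{"dp": [-0.047,0.956,0],"roll": 0,"fingers": 0.54},{"dp": [-0.047,0.956,0],"roll": 0,"fingers": 0.54},{"dp": [0,0,0],"roll": 0,"fingers": 0.54},{"dp": [0,0,0],"roll": 0,"fingers": 0.54}])

```text
time: 14.45
tool_pos: [0.5641, 0.0693, 0.2904]
ee_rot: [0.0, 0.058, 0.998, -0.0]
contact_force: [0.5, 0.4, -1.0]
gripper_width: 0.458
grasp_force: 3.2
```

```bash
cat > rusk.py <<'E'
from h import *
from rig import bot
s=bot.sense();print(s["time"],s["tool_pos"],s["gripper_width"],s["grasp_force"])
i=bot.get_image("wrist");cv2.imwrite("pics/w6.png",i["color"][:,:,::-1])
Rm=R.from_quat(s["ee_rot"][[1,2,3,0]]).as_matrix()
def find(im,box):
    u0,u1,v0,v1=box
    h=cv2.cvtColor(im["color"],cv2.COLOR_RGB2HSV);m=((h[:,:,0]>6)&(h[:,:,0]<22)&(h[:,:,1]>110)&(h[:,:,2]>50)).astype(np.uint8)
    k=np.zeros_like(m);k[v0:v1,u0:u1]=m[v0:v1,u0:u1]
    n,l,st,ce=cv2.connectedComponentsWithStats(k)
    for j in range(1,n):
        if 300<st[j,4]<5000:
            c=cv2.findContours((l==j).astype(np.uint8),cv2.RETR_EXTERNAL,cv2.CHAIN_APPROX_NONE)[0][0][:,0]
            P=np.array([onz(im,*map(float,q),.03,True)[:2] for q in c])
            (cx,cy),wh,a=cv2.minAreaRect((P*1000).astype(np.float32));b=cv2.boxPoints(((cx,cy),wh,a))
            e=max(b[1]-b[0],b[2]-b[1],key=np.linalg.norm)
            p=np.array([cx,cy,30])/1000;print("px",st[j],ce[j].round(),"pos",p.round(4),"size",np.round(wh,1),"yaw",np.arctan(e[1]/e[0]).round(3),"tool",(Rm.T@(p-s["tool_pos"])).round(4))
find(i,(150,400,90,225))
E
python3 rusk.py
```

```text
14.45 [0.56405582 0.06927217 0.29038285] 0.4580927877383539 3.2465180108556524
px [ 266  141   28   67 1735] [279. 174.] pos [0.5634 0.072  0.03  ] size [27.9 71.8] yaw -0.126 tool [0.0012 0.0027 0.2604]
px [ 313  201   87   24 1726] [359. 214.] pos [0.6163 0.1542 0.03  ] size [102.1  28.1] yaw 1.454 tool [-0.0418  0.0906  0.2604]
px [247 210  60  15 754] [279. 218.] pos [0.6102 0.0635 0.03  ] size [65.1 16.5] yaw 1.454 tool [-4.630e-02 -2.000e-04  2.604e-01]
```

Rusk B is at (279,174) and measures 28 × 72 mm, offset +2.7 mm in tool y, so it hasn't been knocked. I'll grasp it.

Call:
step_arm(deltas=[{"dp": [0,0.1,0.98],"roll": 0,"fingers": 0.54},{"dp": [0,0,0.98],"roll": 0,"fingers": 0.54},{"dp": [0,0,0.98],"roll": 0,"fingers": 0.54},{"dp": [0,0,0.98],"roll": 0,"fingers": 0.54},{"dp": [0,0,0.5],"roll": 0,"fingers": 0.54},{"dp": [0,0,0.4],"roll": 0,"fingers": 0.54},{"dp": [0,0,0],"roll": 0,"fingers": 0.54},{"dp": [0,0,0],"roll": 0,"fingers": 0.6},{"dp": [0,0,0],"roll": 0,"fingers": 0.65},{"dp": [0,0,0],"roll": 0,"fingers": 0.7},{"dp": [0,0,0],"roll": 0,"fingers": 0.7},{"dp": [0,0,0],"roll": 0,"fingers": 0.7}], squeeze=25)

```text
time: 16.0
tool_pos: [0.5649, 0.0721, 0.1703]
ee_rot: [0.001, 0.058, 0.998, 0.0]
contact_force: [-1.5, -0.8, 4.2]
gripper_width: 0.381
grasp_force: 27.7
```

Call:
step_arm(deltas=[{"dp": [0,0,-0.5],"roll": 0,"fingers": 0.7},{"dp": [0,0,-0.85],"roll": 0,"fingers": 0.7},{"dp": [0,0,-0.85],"roll": -0.45,"fingers": 0.7},{"dp": [0,0,-0.9],"roll": -0.45,"fingers": 0.7},{"dp": [0,0,-0.9],"roll": -0.45,"fingers": 0.7},{"dp": [0,0,-0.8],"roll": -0.45,"fingers": 0.7},{"dp": [0.361,-0.888,0],"roll": 0,"fingers": 0.7},{"dp": [0.361,-0.888,0],"roll": 0,"fingers": 0.7},{"dp": [0.361,-0.888,0],"roll": 0,"fingers": 0.7},{"dp": [0.361,-0.888,0],"roll": 0,"fingers": 0.7},{"dp": [0.361,-0.888,0],"roll": 0,"fingers": 0.7},{"dp": [0.361,-0.888,0],"roll": 0,"fingers": 0.7},{"dp": [0.361,-0.888,0],"roll": 0,"fingers": 0.7},{"dp": [0,0,0],"roll": 0,"fingers": 0.7},{"dp": [0,0,0],"roll": 0,"fingers": 0.7}])

```text
time: 17.88
tool_pos: [0.5167, -0.0884, 0.2891]
ee_rot: [-0.0, -0.05, 0.999, 0.0]
contact_force: [0.0, -0.3, -1.2]
gripper_width: 0.38
grasp_force: 27.2
```

Run:
```python
from h import *
from rig import bot
s=bot.sense();print(s["time"],s["tool_pos"],s["gripper_width"],s["grasp_force"])
i=bot.get_image("wrist");pickle.dump((i,s),open("w7.pkl","wb"))
cv2.imwrite("pics/w7.png",i["color"][:,:,::-1])
```

```text
17.875 [ 0.51673904 -0.08837514  0.28905712] 0.3796990011730448 27.17964917421341
```

View pics/w7.png

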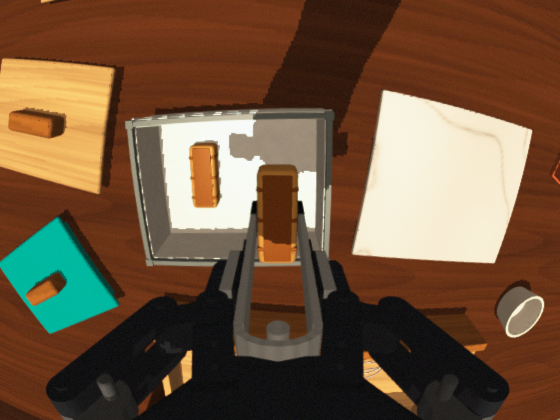

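Rusk A lies in the box at (204,176), rusk B is held over the right half, and the board is empty. I'll lower and release.

Call:
step_arm(deltas=[{"dp": [0,0,0.5],"roll": 0,"fingers": 0.7},{"dp": [0,0,0.9],"roll": 0,"fingers": 0.7},{"dp": [0,0,0.95],"roll": 0,"fingers": 0.7},{"dp": [0,0,0.95],"roll": 0,"fingers": 0.7},{"dp": [0,0,0.95],"roll": 0,"fingers": 0.7},{"dp": [0,0,0.4],"roll": 0,"fingers": 0.7},{"dp": [0,0,0.1],"roll": 0,"fingers": 0.7},{"dp": [0,0,0],"roll": 0,"fingers": 0.7},{"dp": [0,0,0],"roll": 0,"fingers": 0.62},{"dp": [0,0,0],"roll": 0,"fingers": 0.58},{"dp": [0,0,0],"roll": 0,"fingers": 0.54},{"dp": [0,0,0],"roll": 0,"fingers": 0.54},{"dp": [0,0,0],"roll": 0,"fingers": 0.54},{"dp": [0,0,-0.6],"roll": 0,"fingers": 0.54},{"dp": [0,0,-0.9],"roll": 0,"fingers": 0.54},{"dp": [0,0,-0.95],"roll": 0,"fingers": 0.54},{"dp": [0,0,-0.95],"roll": 0,"fingers": 0.54},{"dp": [0,0,-0.95],"roll": 0,"fingers": 0.54},{"dp": [0,0,-0.5],"roll": 0,"fingers": 0.54}])

```text
time: 20.3
tool_pos: [0.5174, -0.089, 0.2944]
ee_rot: [0.002, -0.05, 0.999, -0.001]
contact_force: [-0.4, 0.2, -0.9]
gripper_width: 0.458
grasp_force: 3.2
```

```bash
sed -i 's/^find.*/find(i,(100,400,90,240))/;s/w6.png/w8.png/' rusk.py; python3 rusk.py
```

```text
20.3 [ 0.51743347 -0.08895657  0.29442614] 0.4581455518703438 3.2466351610491984
px [ 324   90   57  150 4951] [352. 160.] pos [ 0.5019 -0.0134  0.03  ] size [169.1  59.4] yaw 0.083 tool [0.0089 0.0771 0.2643]
px [ 264  139   27   66 1659] [277. 171.] pos [ 0.5155 -0.0887  0.03  ] size [71.3 27.3] yaw 0.109 tool [0.0028 0.0008 0.2644]
px [ 191  140   31   65 1694] [206. 172.] pos [ 0.5231 -0.1648  0.03  ] size [71.2 30.9] yaw 0.101 tool [ 0.0027 -0.0756  0.2645]
```

Both rusks lie in the box at the measured (0.523,-0.165) and (0.516,-0.089). I'll take the tongs back to the crock.

Call:
step_arm(deltas=[{"dp": [0,0,0],"roll": 0.77,"fingers": 0.54},{"dp": [0,0,0],"roll": 0.77,"fingers": 0.54},{"dp": [0,0,0],"roll": 0.77,"fingers": 0.54},{"dp": [0,0,0],"roll": 0.77,"fingers": 0.54},{"dp": [0,0,0],"roll": 0.77,"fingers": 0.54},{"dp": [0.477,0.925,0],"roll": 0,"fingers": 0.54},{"dp": [0.477,0.925,0],"roll": 0,"fingers": 0.54},{"dp": [0.477,0.925,0],"roll": 0,"fingers": 0.54},{"dp": [0.477,0.925,0],"roll": 0,"fingers": 0.54},{"dp": [0.477,0.925,0],"roll": 0,"fingers": 0.54},{"dp": [0.477,0.925,0],"roll": 0,"fingers": 0.54},{"dp": [0.477,0.925,0],"roll": 0,"fingers": 0.54},{"dp": [0.477,0.925,0],"roll": 0,"fingers": 0.54},{"dp": [0.477,0.925,0],"roll": 0,"fingers": 0.54},{"dp": [0.477,0.925,0],"roll": 0,"fingers": 0.54},{"dp": [0.477,0.925,0],"roll": 0,"fingers": 0.54},{"dp": [0.477,0.925,0],"roll": 0,"fingers": 0.54},{"dp": [0.477,0.925,0],"roll": 0,"fingers": 0.54},{"dp": [0.477,0.925,0],"roll": 0,"fingers": 0.54},{"dp": [0.477,0.925,0],"roll": 0,"fingers": 0.54}])

```text
time: 22.85
tool_pos: [0.4723, 0.2997, 0.2909]
ee_rot: [-0.001, 0.18, 0.984, -0.0]
contact_force: [0.3, 0.6, -0.8]
gripper_width: 0.462
grasp_force: 3.2
```

Call:
step_arm(deltas=[{"dp": [0.477,0.925,0],"roll": 0,"fingers": 0.54},{"dp": [0.477,0.925,0],"roll": 0,"fingers": 0.54},{"dp": [0.477,0.925,0],"roll": 0,"fingers": 0.54},{"dp": [0,0,0],"roll": 0,"fingers": 0.54},{"dp": [0,0,0],"roll": 0,"fingers": 0.54},{"dp": [0,0,0],"roll": 0,"fingers": 0.54}])

```text
time: 23.6
tool_pos: [0.464, 0.3758, 0.2916]
ee_rot: [-0.0, 0.181, 0.984, -0.0]
contact_force: [0.5, -0.3, -0.6]
gripper_width: 0.457
grasp_force: 3.2
```

Run:
```python
from h import *
from rig import bot
s=bot.sense();print(s["time"],s["tool_pos"],s["ee_rot"],s["gripper_width"],s["grasp_force"])
i=bot.get_image("wrist");pickle.dump((i,s),open("w9.pkl","wb"))
cv2.imwrite("pics/w9.png",cv2.resize(i["color"][100:350,130:430,::-1],None,fx=2,fy=2))
Rm=R.from_quat(s["ee_rot"][[1,2,3,0]]).as_matrix()
for dx in(-.01,.01):
  for dy in(-.027,.027):print("tip",proj(i,s["tool_pos"]+Rm@[dx,dy,.153],True))
```

```text
23.6 [0.46401573 0.37579123 0.29156448] [-6.16886528e-05  1.80881198e-01  9.83504920e-01 -2.45666226e-04] 0.4572569002616896 3.246471526217647
tip [241.03479503 224.85588184]
tip [313.21605885 224.86820982]
tip [239.99177112 199.50382353]
tip [314.26192459 199.51517774]
```

View pics/w9.png

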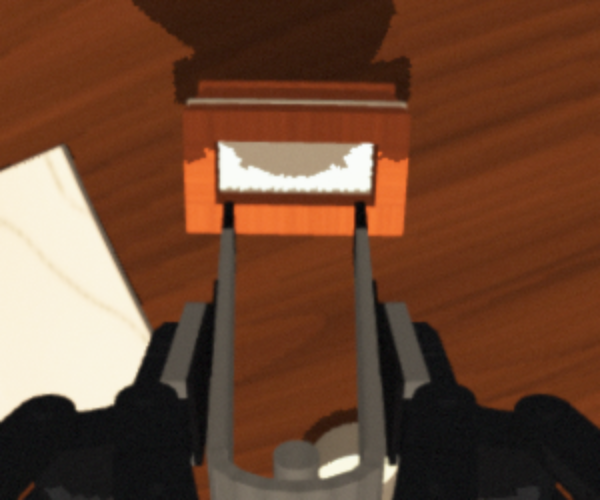

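The tips at crop (228,205) and (361,205) are centred on the mouth (219–375) within 1 mm. I'll lower them.

Call:
step_arm(deltas=[{"dp": [0,0.03,0.7],"roll": 0,"fingers": 0.54},{"dp": [0,0,0.7],"roll": 0,"fingers": 0.54},{"dp": [0,0,0.6],"roll": 0,"fingers": 0.54},{"dp": [0,0,0.7],"roll": 0,"fingers": 0.54},{"dp": [0,0,0.8],"roll": 0,"fingers": 0.54},{"dp": [0,0,0.7],"roll": 0,"fingers": 0.54},{"dp": [0,0,0.5],"roll": 0,"fingers": 0.54},{"dp": [0,0,0.2],"roll": 0,"fingers": 0.54},{"dp": [0,0,0],"roll": 0,"fingers": 0.54}])

```text
time: 24.78
tool_pos: [0.4641, 0.3773, 0.169]
ee_rot: [-0.0, 0.18, 0.984, -0.0]
contact_force: [-0.5, -0.0, -0.8]
gripper_width: 0.461
grasp_force: 3.2
```

Call:
step_arm(deltas=[{"dp": [0,0,0.08],"roll": 0,"fingers": 0.54},{"dp": [0,0,0],"roll": 0,"fingers": 0.5},{"dp": [0,0,0],"roll": 0,"fingers": 0.45},{"dp": [0,0,0],"roll": 0,"fingers": 0.35},{"dp": [0,0,0],"roll": 0,"fingers": 0.2},{"dp": [0,0,0],"roll": 0,"fingers": 0},{"dp": [0,0,0],"roll": 0,"fingers": 0},{"dp": [0,0,0],"roll": 0,"fingers": 0},{"dp": [0,0,-0.4],"roll": 0,"fingers": 0},{"dp": [0,0,-0.8],"roll": 0,"fingers": 0},{"dp": [0,0,-0.9],"roll": 0,"fingers": 0},{"dp": [0,0,-0.9],"roll": 0,"fingers": 0},{"dp": [0,0,-0.9],"roll": 0,"fingers": 0},{"dp": [0,0,-0.9],"roll": 0,"fingers": 0},{"dp": [0,0,-0.6],"roll": 0,"fingers": 0},{"dp": [0,0,0],"roll": 0,"fingers": 0}])

```text
time: 26.78
tool_pos: [0.4647, 0.3776, 0.3042]
ee_rot: [0.001, 0.18, 0.984, 0.001]
contact_force: [0.4, 0.8, 0.2]
gripper_width: 0.999
grasp_force: 0.0
```

Run:
```python
from h import *
from rig import bot
s=bot.sense();print(s["time"],s["tool_pos"],s["ee_rot"],s["gripper_width"])
i=bot.get_image("wrist");pickle.dump((i,s),open("w10.pkl","wb"))
a=pickle.load(open("w2.pkl","rb"))[0]
A=cv2.resize(a["color"][100:300,180:380,::-1],None,fx=2,fy=2);B=cv2.resize(i["color"][100:300,180:380,::-1],None,fx=2,fy=2)
cv2.imwrite("pics/w10.png",np.hstack([A,B]))
```

```text
26.775 [0.46467492 0.37763982 0.30415672] [0.00128075 0.18039923 0.98359191 0.00119906] 0.9990517030314066
```

View pics/w10.png

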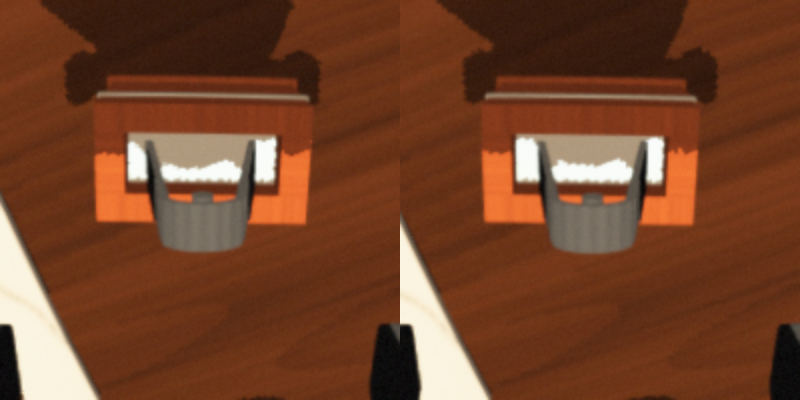

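The before (left) and after (right) views match: the tongs stand in the crock as at the start. Now the lid.

Call:
step_arm(deltas=[{"dp": [0,0,0],"roll": 0.938,"fingers": 0},{"dp": [0,0,0],"roll": 0.938,"fingers": 0},{"dp": [0,0,0],"roll": 0.938,"fingers": 0},{"dp": [0,0,0],"roll": 0.938,"fingers": 0},{"dp": [0,0,0],"roll": 0.938,"fingers": 0},{"dp": [0,0,0],"roll": 0.938,"fingers": 0},{"dp": [0,0,0],"roll": 0.938,"fingers": 0},{"dp": [0,0,0],"roll": 0.938,"fingers": 0},{"dp": [0,0,0],"roll": 0.938,"fingers": 0},{"dp": [0,0,0],"roll": 0.938,"fingers": 0},{"dp": [0,0,0],"roll": 0.938,"fingers": 0},{"dp": [0,0,0],"roll": 0.938,"fingers": 0},{"dp": [-0.939,0.1435,0],"roll": 0,"fingers": 0},{"dp": [-0.939,0.1435,0],"roll": 0,"fingers": 0},{"dp": [-0.939,0.1435,0],"roll": 0,"fingers": 0},{"dp": [-0.939,0.1435,0],"roll": 0,"fingers": 0},{"dp": [-0.939,0.1435,0],"roll": 0,"fingers": 0},{"dp": [-0.939,0.1435,0],"roll": 0,"fingers": 0},{"dp": [-0.939,0.1435,0],"roll": 0,"fingers": 0},{"dp": [-0.939,0.1435,0],"roll": 0,"fingers": 0}])

```text
time: 29.32
tool_pos: [0.4652, 0.1864, 0.3005]
ee_rot: [-0.001, 0.756, 0.655, -0.001]
contact_force: [-0.1, -1.0, -0.7]
gripper_width: 0.998
grasp_force: 0.0
```

Call:
step_arm(deltas=[{"dp": [-0.939,0.1435,0],"roll": 0,"fingers": 0},{"dp": [-0.939,0.1435,0],"roll": 0,"fingers": 0},{"dp": [-0.939,0.1435,0],"roll": 0,"fingers": 0},{"dp": [-0.939,0.1435,0],"roll": 0,"fingers": 0},{"dp": [-0.939,0.1435,0],"roll": 0,"fingers": 0},{"dp": [-0.939,0.1435,0],"roll": 0,"fingers": 0},{"dp": [-0.939,0.1435,0],"roll": 0,"fingers": 0},{"dp": [-0.939,0.1435,0],"roll": 0,"fingers": 0},{"dp": [-0.939,0.1435,0],"roll": 0,"fingers": 0},{"dp": [-0.939,0.1435,0],"roll": 0,"fingers": 0},{"dp": [-0.939,0.1435,0],"roll": 0,"fingers": 0},{"dp": [-0.939,0.1435,0],"roll": 0,"fingers": 0},{"dp": [-0.939,0.1435,0],"roll": 0,"fingers": 0},{"dp": [-0.939,0.1435,0],"roll": 0,"fingers": 0},{"dp": [-0.939,0.1435,0],"roll": 0,"fingers": 0},{"dp": [0,0,0],"roll": 0,"fingers": 0},{"dp": [0,0,0],"roll": 0,"fingers": 0}])

```text
time: 31.45
tool_pos: [0.4686, -0.1683, 0.3012]
ee_rot: [-0.001, 0.756, 0.655, -0.0]
contact_force: [-0.4, 0.3, 0.1]
gripper_width: 1.002
grasp_force: 0.0
```

Run:
```python
from h import *
from rig import bot
s=bot.sense();print(s["time"],s["tool_pos"],s["ee_rot"],s["joint_pos"])
i=bot.get_image("wrist");pickle.dump((i,s),open("w11.pkl","wb"))
c,q=np.cos(.1),np.sin(.1)
for p in rect(.15,.19,.077):print("pred",proj(i,[.522+c*p[0]-q*p[1],-.1335+q*p[0]+c*p[1],.077],True))
g=cv2.cvtColor(i["color"],cv2.COLOR_RGB2HSV)
m=((g[:,:,1]<60)&(g[:,:,2]>60)).astype(np.uint8)
n,l,st,ce=cv2.connectedComponentsWithStats(m)
for j in range(1,n):
    if st[j,4]>800:
        k=cv2.findContours((l==j).astype(np.uint8),0,cv2.CHAIN_APPROX_NONE)[0][0]
        print(st[j],cv2.approxPolyDP(k,6,True)[:,0].tolist())
```

```text
31.45 [ 0.46861909 -0.16832063  0.30124472] [-1.07165429e-03  7.55730861e-01  6.54881436e-01 -1.48333279e-04] [-4.79849029e-01 -2.11584705e-02  2.40124090e-02  1.61806925e+00
  5.13023399e-04  1.23369063e+00]
pred [386.56110229  26.33949548]
pred [417.7270398  215.30630882]
pred [277.34266501 249.19023283]
pred [226.07648946  59.62753736]
[509   2  24  82 911] [[509, 2], [521, 79], [531, 83], [521, 9]]
[  231    24   193   223 21065] [[389, 24], [231, 58], [285, 246], [423, 210]]
```

```bash
cat > boxfit.py <<'E'
from h import *
i,s=pickle.load(open("w11.pkl","rb"))
a=[(389,24),(423,210),(285,246),(231,58)]
a=[np.array(p,float) for p in a]
for z in(.07,.077):
    print(z,fit([(i,1,a)],rect(.15,.19,z),[.522,-.1335,.1],0.))
print(fit([(i,1,a)],rect(.15,.19,.07),[.522,-.1335,0,.1]))
d=pickle.load(open("im0.pkl","rb"));t=[np.array(p,float) for p in((256.7,187.7),(312.5,180.5),(318.8,226),(263.2,234))]
c3=[np.array([180+p[0]/2.667,150+p[1]/2.667])-.31 for p in((231,210),(232,128),(343,128),(350,208))]
for z in(.07,.077):print("all",fit([(i,1,a),(d["top"],0,t),(d["side"],0,c3)],rect(.15,.19,z),[.522,-.1335,.1],0.))
w,_=pickle.load(open("w7.pkl","rb"));b=[np.array(p,float) for p in((328,262),(149,264),(129,122),(333,111))]
for z in(.07,.077):print("w7",fit([(w,1,b)],rect(.15,.19,z),[.522,-.1335,.1],0.))
E
python3 boxfit.py
```

```text
0.07 (array([ 0.52849655, -0.13163269,  0.11636543]), np.float64(1.0556924126334954))
0.077 (array([ 0.52761871, -0.1309652 ,  0.11861394]), np.float64(0.8742408632995973))
(array([ 0.52791959, -0.13135586,  0.00389185,  0.11759383]), np.float64(0.2652023769799051))
all (array([ 0.52807825, -0.13223866,  0.11594091]), np.float64(1.2134363455509816))
all (array([ 0.52724953, -0.131159  ,  0.11666703]), np.float64(1.1935260623195019))
w7 (array([ 0.52814598, -0.13043016,  0.12270284]), np.float64(0.5894906615032335))
w7 (array([ 0.52682799, -0.1304692 ,  0.1251819 ]), np.float64(1.867505277700795))
```

Call:
step_arm(deltas=[{"dp": [-0.939,0.1435,0],"roll": 0,"fingers": 0},{"dp": [-0.939,0.1435,0],"roll": 0,"fingers": 0},{"dp": [-0.939,0.1435,0],"roll": 0,"fingers": 0},{"dp": [-0.939,0.1435,0],"roll": 0,"fingers": 0},{"dp": [-0.939,0.1435,0],"roll": 0,"fingers": 0},{"dp": [-0.939,0.1435,0],"roll": 0,"fingers": 0},{"dp": [-0.939,0.1435,0],"roll": 0,"fingers": 0},{"dp": [-0.939,0.1435,0],"roll": 0,"fingers": 0},{"dp": [-0.939,0.1435,0],"roll": 0,"fingers": 0},{"dp": [0,0,0],"roll": 0,"fingers": 0},{"dp": [0,0,0],"roll": 0,"fingers": 0}])

```text
time: 32.88
tool_pos: [0.4709, -0.3824, 0.302]
ee_rot: [-0.0, 0.756, 0.655, 0.0]
contact_force: [0.3, 0.9, -0.7]
gripper_width: 1.001
grasp_force: 0.0
```

Run:
```python
from h import *
from rig import bot
s=bot.sense();print(s["time"],s["tool_pos"],s["ee_rot"])
i=bot.get_image("wrist");pickle.dump((i,s),open("w12.pkl","wb"));cv2.imwrite("pics/w12.png",i["color"][:,:,::-1])
c,q=np.cos(-.141),np.sin(-.141)
L=lambda p,z:[.4726+c*p[0]-q*p[1],-.3812+q*p[0]+c*p[1],z]
for p in rect(.15,.19,0):print("pred",proj(i,L(p,.026),True))
for p in rect(.024,.076,0):print("pred h",proj(i,L(p,.056),True))
g=cv2.cvtColor(i["color"],cv2.COLOR_RGB2HSV)
for u,v in((277,150),(250,180),(310,140)):print(g[v,u])
m=((g[:,:,0]>12)&(g[:,:,0]<28)&(g[:,:,2]>150)&(g[:,:,1]<170)).astype(np.uint8)
n,l,st,ce=cv2.connectedComponentsWithStats(m)
for j in range(1,n):
    if st[j,4]>800:
        k=cv2.findContours((l==j).astype(np.uint8),0,cv2.CHAIN_APPROX_NONE)[0][0]
        print(st[j],cv2.approxPolyDP(k,6,True)[:,0].tolist())
```

```text
32.875 [ 0.4708542  -0.38240068  0.30198938] [-4.74023442e-04  7.55724299e-01  6.54889692e-01  2.23743620e-04]
pred [351.10018979  84.21884371]
pred [342.32675289 247.50964592]
pred [217.97437556 247.78167096]
pred [209.41936498  84.12074741]
pred h [292.98576135 139.49881665]
pred h [292.13397528 212.43407117]
pred h [269.06689552 212.47212112]
pred h [268.41353848 139.50321404]
[ 16 190 246]
[ 15 156 189]
[ 24 120 254]
[496   0  64  20 877] [[496, 0], [498, 8], [559, 19], [559, 0]]
[  209    83   141   165 20213] [[210, 85], [217, 245], [339, 246], [349, 87]]
[  62   98   94  120 6871] [[130, 98], [62, 120], [88, 217], [155, 206]]
```

View pics/w12.png

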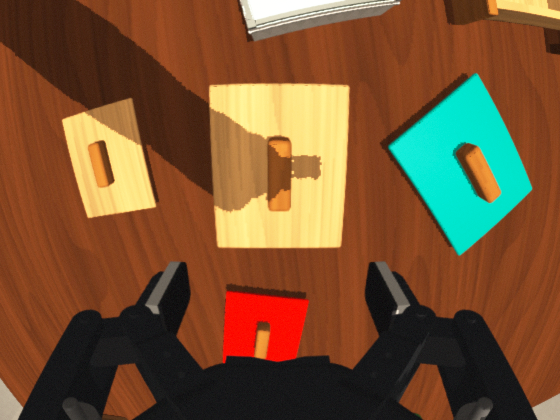

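The meant lid is at (280,165) with its handle at (280,175), centred and aligned between the open fingers. The small wooden one (110,160), red (265,325) and turquoise (460,165) are left alone.

Run:
```python
from h import *
i,s=pickle.load(open("w12.pkl","rb"))
a=[np.array(p,float) for p in((349.5,85.5),(340,247),(217.5,246.5),(209.5,84.5))]
x,e=fit([(i,1,a)],rect(.15,.19,.026),[.4726,-.3812,-.141],0.);print(x,e)
print(fit([(i,1,a)],rect(.15,.19,.026),[.4726,-.3812,0,-.141]))
Rm=R.from_quat(s["ee_rot"][[1,2,3,0]]).as_matrix()
print("in tool",Rm.T@(np.r_[x[:2],.026]-s["tool_pos"]),"tool y ang",np.degrees(np.arctan2(Rm[1,1],Rm[0,1])))
```

```text
[ 0.47131318 -0.38124736 -0.14665284] 0.877630830686839
(array([ 0.47124086, -0.38189192, -0.00436282, -0.14652788]), np.float64(0.16090215453273976))
in tool [0.00094219 0.00040712 0.27599027] tool y ang -8.177402033734653
```

Call:
step_arm(deltas=[{"dp": [0.04,0.02,0.95],"roll": 0.03,"fingers": 0},{"dp": [0,0,0.99],"roll": 0,"fingers": 0},{"dp": [0,0,0.99],"roll": 0,"fingers": 0},{"dp": [0,0,0.99],"roll": 0,"fingers": 0},{"dp": [0,0,0.99],"roll": 0,"fingers": 0},{"dp": [0,0,0.99],"roll": 0,"fingers": 0},{"dp": [0,0,0.99],"roll": 0,"fingers": 0},{"dp": [0,0,0.6],"roll": 0,"fingers": 0},{"dp": [0,0,0.4],"roll": 0,"fingers": 0},{"dp": [0,0,0],"roll": 0,"fingers": 0.4},{"dp": [0,0,0],"roll": 0,"fingers": 0.6},{"dp": [0,0,0],"roll": 0,"fingers": 0.7},{"dp": [0,0,0],"roll": 0,"fingers": 0.8},{"dp": [0,0,0],"roll": 0,"fingers": 0.9},{"dp": [0,0,0],"roll": 0,"fingers": 0.9},{"dp": [0,0,0],"roll": 0,"fingers": 0.9}], squeeze=60)

```text
time: 34.92
tool_pos: [0.4721, -0.3824, 0.1062]
ee_rot: [0.001, 0.757, 0.654, 0.0]
contact_force: [1.4, 0.3, 5.7]
gripper_width: 0.267
grasp_force: 62.0
```

Call:
step_arm(deltas=[{"dp": [0,0,-0.5],"roll": 0,"fingers": 0.9},{"dp": [0,0,-0.8],"roll": 0,"fingers": 0.9},{"dp": [0,0,-0.8],"roll": 0,"fingers": 0.9},{"dp": [0,0,-0.8],"roll": -0.545,"fingers": 0.9},{"dp": [0,0,-0.8],"roll": -0.545,"fingers": 0.9},{"dp": [0,0,-0.8],"roll": -0.545,"fingers": 0.9},{"dp": [0,0,-0.9],"roll": -0.545,"fingers": 0.9},{"dp": [0.969,0.336,0],"roll": 0,"fingers": 0.9},{"dp": [0.969,0.336,0],"roll": 0,"fingers": 0.9},{"dp": [0.969,0.336,0],"roll": 0,"fingers": 0.9},{"dp": [0.969,0.336,0],"roll": 0,"fingers": 0.9},{"dp": [0.969,0.336,0],"roll": 0,"fingers": 0.9},{"dp": [0.969,0.336,0],"roll": 0,"fingers": 0.9},{"dp": [0.969,0.336,0],"roll": 0,"fingers": 0.9},{"dp": [0.969,0.336,0],"roll": 0,"fingers": 0.9},{"dp": [0.969,0.336,0],"roll": 0,"fingers": 0.9},{"dp": [0.969,0.336,0],"roll": 0,"fingers": 0.9},{"dp": [0,0,0],"roll": 0,"fingers": 0.9},{"dp": [0,0,0],"roll": 0,"fingers": 0.9}])

```text
time: 37.3
tool_pos: [0.5264, -0.1308, 0.2389]
ee_rot: [-0.001, 0.665, 0.747, -0.001]
contact_force: [0.1, -0.0, -1.5]
gripper_width: 0.264
grasp_force: 61.2
```

Run:
```python
from h import *
from rig import bot
s=bot.sense();print(s["time"],s["tool_pos"],s["ee_rot"],s["gripper_width"],s["grasp_force"])
i=bot.get_image("wrist");pickle.dump((i,s),open("w13.pkl","wb"));t=bot.get_image("top");S=bot.get_image("side");pickle.dump((t,S,s),open("t13.pkl","wb"))
Rm=R.from_quat(s["ee_rot"][[1,2,3,0]]).as_matrix();print("yaw",np.arctan2(Rm[1,1],Rm[0,1]))
for n,im,f in(("w",i,1),("top",t,0)):
  for p in rect(.15,.19,0):  # lid +x=tool y, +y=tool x
    print(n,"pred lid",proj(im,s["tool_pos"]+Rm@[p[1],p[0],.0802],f).round(1))
  g=cv2.cvtColor(im["color"],cv2.COLOR_RGB2HSV)
  m=((g[:,:,0]>12)&(g[:,:,0]<28)&(g[:,:,2]>130)&(g[:,:,1]<175)).astype(np.uint8)
  c,l,st,ce=cv2.connectedComponentsWithStats(m)
  for j in range(1,c):
    if st[j,4]>900:
        k=cv2.findContours((l==j).astype(np.uint8),0,cv2.CHAIN_APPROX_NONE)[0][0]
        print(n,st[j],cv2.approxPolyDP(k,4,True)[:,0].tolist())
```

```text
37.3 [ 0.52641185 -0.13080471  0.23885154] [-9.52186495e-04  6.65021098e-01  7.46823731e-01 -5.89292167e-04] 0.26440574005884554 61.18492841720581
yaw 0.1157517608027899
w pred lid [434.2  80.2]
w pred lid [385.5 371.6]
w pred lid [173.4 372.1]
w pred lid [126.3  79.4]
w [ 176    0  218   47 3319] [[176, 18], [292, 27], [386, 46], [393, 0], [391, 14], [380, 13], [377, 18], [382, 19], [374, 21], [377, 34], [370, 28], [377, 41], [368, 39], [368, 31], [366, 39], [362, 32], [351, 36], [345, 19], [347, 30], [341, 31], [346, 34], [338, 31], [339, 20], [341, 26], [334, 27], [339, 29], [329, 31], [332, 22], [324, 14], [334, 18], [331, 12], [320, 20], [328, 25], [325, 29], [315, 28], [315, 15], [306, 25], [309, 14], [300, 10], [298, 15], [296, 7], [307, 2], [295, 2], [289, 11], [283, 5], [281, 11], [265, 12], [265, 7], [259, 9], [263, 5], [255, 9], [257, 5], [252, 7], [248, 0], [242, 5], [239, 0], [238, 6], [225, 0], [224, 7], [223, 0], [178, 0]]
w [  479     0    81   275 12239] [[559, 0], [532, 0], [521, 126], [479, 272], [559, 273]]
w [  125    68   304   237 55974] [[126, 80], [134, 189],
[... 321 characters left out ...]
264], [51, 338], [88, 351], [105, 338], [92, 279]]
w [ 244  317   67   45 1246] [[252, 317], [244, 337], [246, 356], [279, 361], [309, 355], [310, 334], [302, 318], [296, 345], [268, 347], [254, 338]]
top pred lid [254.6 181.9]
top pred lid [312.9 173.3]
top pred lid [320.7 218.5]
top pred lid [261.3 227.5]
top [ 179  100  132   57 5979] [[308, 100], [188, 104], [187, 152], [183, 104], [179, 155], [270, 153], [280, 137], [310, 146]]
top [ 290  173   31   57 1044] [[312, 173], [302, 182], [291, 222], [297, 225], [290, 229], [319, 223]]
top [ 331  266   43   35 1331] [[370, 266], [331, 268], [333, 300], [372, 298]]
top [ 535  340   25   80 1446] [[559, 340], [535, 341], [545, 419], [559, 411]]
```

Call:
step_arm(deltas=[{"dp": [-0.03,0.07,0.6],"roll": 0,"fingers": 0.9},{"dp": [0,0,0.8],"roll": 0,"fingers": 0.9},{"dp": [0,0,0.6],"roll": 0,"fingers": 0.9},{"dp": [0,0,0.3],"roll": 0,"fingers": 0.9},{"dp": [0,0,0.2],"roll": 0,"fingers": 0.9},{"dp": [0,0,0.1],"roll": 0,"fingers": 0.9},{"dp": [0,0,0.05],"roll": 0,"fingers": 0.9},{"dp": [0,0,0],"roll": 0,"fingers": 0.9}])

```text
time: 38.45
tool_pos: [0.5292, -0.132, 0.1741]
ee_rot: [0.0, 0.665, 0.747, 0.0]
contact_force: [0.1, -0.0, -1.6]
gripper_width: 0.268
grasp_force: 61.2
```

Call:
step_arm(deltas=[{"dp": [0,0,0.1],"roll": 0,"fingers": 0.9},{"dp": [0,0,0.1],"roll": 0,"fingers": 0.9},{"dp": [0,0,0.06],"roll": 0,"fingers": 0.9},{"dp": [0,0,0.04],"roll": 0,"fingers": 0.9},{"dp": [0,0,0],"roll": 0,"fingers": 0.9}])

```text
time: 39.08
tool_pos: [0.5289, -0.1319, 0.166]
ee_rot: [-0.0, 0.665, 0.747, -0.0]
contact_force: [-0.4, -0.0, -1.4]
gripper_width: 0.266
grasp_force: 61.2
```

Call:
step_arm(deltas=[{"dp": [0,0,0.04],"roll": 0,"fingers": 0.9},{"dp": [0,0,0.02],"roll": 0,"fingers": 0.9},{"dp": [0,0,0],"roll": 0,"fingers": 0.9}])

```text
time: 39.45
tool_pos: [0.5291, -0.132, 0.1652]
ee_rot: [0.0, 0.665, 0.747, 0.0]
contact_force: [-0.6, -0.4, 0.2]
gripper_width: 0.267
grasp_force: 61.4
```

Contact came at TCP z = 0.165, just as predicted for a lid standing on its gasket. I'll release and check.

Call:
step_arm(deltas=[{"dp": [0,0,0],"roll": 0,"fingers": 0.7},{"dp": [0,0,0],"roll": 0,"fingers": 0.5},{"dp": [0,0,0],"roll": 0,"fingers": 0.2},{"dp": [0,0,0],"roll": 0,"fingers": 0},{"dp": [0,0,0],"roll": 0,"fingers": 0},{"dp": [0,0,-0.6],"roll": 0,"fingers": 0},{"dp": [0,0,-0.9],"roll": 0,"fingers": 0},{"dp": [0,0,-0.9],"roll": 0,"fingers": 0},{"dp": [0,0,-0.9],"roll": 0,"fingers": 0},{"dp": [0,0,-0.9],"roll": 0,"fingers": 0},{"dp": [0,0,-0.9],"roll": 0,"fingers": 0},{"dp": [0,0,-0.3],"roll": 0,"fingers": 0.5},{"dp": [0,0,0],"roll": 0,"fingers": 1},{"dp": [0,0,0],"roll": 0,"fingers": 1},{"dp": [0,0,0],"roll": 0,"fingers": 1},{"dp": [0,0,0],"roll": 0,"fingers": 1}])

```text
time: 41.45
tool_pos: [0.5287, -0.1319, 0.2988]
ee_rot: [-0.001, 0.665, 0.747, -0.0]
contact_force: [-0.5, 0.0, 0.7]
gripper_width: -0.002
grasp_force: 0.0
```

```bash
cat > lidfit.py <<'E'
from h import *
from rig import bot
s=bot.sense();print(s["time"],s["tool_pos"],s["ee_rot"],s["gripper_width"])
i=bot.get_image("wrist");pickle.dump((i,s),open("w14.pkl","wb"));cv2.imwrite("pics/w14.png",i["color"][:,:,::-1])
Rm=R.from_quat(s["ee_rot"][[1,2,3,0]]).as_matrix()
g=cv2.cvtColor(i["color"],cv2.COLOR_RGB2HSV)
m=((g[:,:,0]>10)&(g[:,:,0]<28)&(g[:,:,2]>80)&(g[:,:,1]<190)).astype(np.uint8)
m=cv2.morphologyEx(m,cv2.MORPH_OPEN,np.ones((3,3)))
c,l,st,ce=cv2.connectedComponentsWithStats(m)
for j in range(1,c):
    if st[j,4]>5000:
        k=cv2.findContours((l==j).astype(np.uint8),0,cv2.CHAIN_APPROX_NONE)[0][0]
        print(st[j],cv2.approxPolyDP(k,5,True)[:,0].tolist())
for p in rect(.15,.19,.085):
    q=R.from_euler("z",.116).apply(p)+[.5285,-.1318,0];print("pred",proj(i,q,1).round(1))
E
python3 lidfit.py
```

```text
41.45 [ 0.52866005 -0.13185227  0.2988354 ] [-7.06215748e-04  6.65216621e-01  7.46650032e-01 -2.78687494e-04] -0.0018295804462858225
[  439     0   121   279 24087] [[559, 0], [492, 3], [481, 117], [439, 277], [546, 273], [559, 240]]
[  192    80   172   216 28812] [[194, 83], [206, 273], [246, 275], [253, 260], [262, 260], [261, 288], [273, 295], [273, 251], [281, 250], [282, 294], [293, 289], [292, 260], [301, 260], [308, 275], [349, 274], [362, 84]]
pred [364.9  84.4]
pred [351.1 275.9]
pred [206.8 276. ]
pred [193.4  84.3]
```

The lid rests square at the expected corners, (362,84), (349,275), (206,274) and (194,83). I'll press corner 1 with the fingers shut.

Call:
step_arm(deltas=[{"dp": [0.81,-0.61,0],"roll": 0,"fingers": 1},{"dp": [0.81,-0.61,0],"roll": 0,"fingers": 1},{"dp": [0.81,-0.61,0],"roll": 0,"fingers": 1},{"dp": [0.81,-0.61,0],"roll": 0,"fingers": 1},{"dp": [0,0,0.9],"roll": 0,"fingers": 1},{"dp": [0,0,0.9],"roll": 0,"fingers": 1},{"dp": [0,0,0.9],"roll": 0,"fingers": 1},{"dp": [0,0,0.9],"roll": 0,"fingers": 1},{"dp": [0,0,0.9],"roll": 0,"fingers": 1},{"dp": [0,0,0.6],"roll": 0,"fingers": 1},{"dp": [0,0,0.2],"roll": 0,"fingers": 1},{"dp": [0,0,0.1],"roll": 0,"fingers": 1},{"dp": [0,0,0.06],"roll": 0,"fingers": 1},{"dp": [0,0,0],"roll": 0,"fingers": 1}])

```text
time: 43.25
tool_pos: [0.4594, -0.0586, 0.1638]
ee_rot: [0.001, 0.665, 0.747, 0.0]
contact_force: [-0.3, -0.6, 0.3]
gripper_width: -0.002
grasp_force: 0.0
```

Call:
step_arm(deltas=[{"dp": [0,0,0.16],"roll": 0,"fingers": 1},{"dp": [0,0,0.06],"roll": 0,"fingers": 1},{"dp": [0,0,0.06],"roll": 0,"fingers": 1},{"dp": [0,0,0.06],"roll": 0,"fingers": 1},{"dp": [0,0,0],"roll": 0,"fingers": 1}])

```text
time: 43.88
tool_pos: [0.459, -0.0585, 0.1566]
ee_rot: [0.0, 0.665, 0.747, 0.0]
contact_force: [-4.0, 1.0, 8.4]
gripper_width: 0.005
grasp_force: 4.6
```

Call:
step_arm(deltas=[{"dp": [0,0,0.06],"roll": 0,"fingers": 1},{"dp": [0,0,0.06],"roll": 0,"fingers": 1},{"dp": [0,0,0.06],"roll": 0,"fingers": 1},{"dp": [0,0,0],"roll": 0,"fingers": 1}])

```text
time: 44.38
tool_pos: [0.4589, -0.0583, 0.1524]
ee_rot: [0.0, 0.665, 0.747, 0.0]
contact_force: [-4.6, 1.6, 11.8]
gripper_width: 0.001
grasp_force: 5.5
```

Call:
step_arm(deltas=[{"dp": [0,0,0.06],"roll": 0,"fingers": 1},{"dp": [0,0,0.06],"roll": 0,"fingers": 1},{"dp": [0,0,0.06],"roll": 0,"fingers": 1},{"dp": [0,0,0],"roll": 0,"fingers": 1}])

```text
time: 44.88
tool_pos: [0.459, -0.0583, 0.1514]
ee_rot: [0.001, 0.665, 0.747, 0.0]
contact_force: [-11.0, 3.3, 26.6]
gripper_width: -0.0
grasp_force: 13.3
```

Call:
step_arm(deltas=[{"dp": [0,0,-0.4],"roll": 0,"fingers": 1},{"dp": [0,0,-0.5],"roll": 0,"fingers": 1},{"dp": [-0.926,0,0],"roll": 0,"fingers": 1},{"dp": [-0.926,0,0],"roll": 0,"fingers": 1},{"dp": [-0.926,0,0],"roll": 0,"fingers": 1},{"dp": [-0.926,0,0],"roll": 0,"fingers": 1},{"dp": [-0.926,0,0],"roll": 0,"fingers": 1},{"dp": [-0.926,0,0],"roll": 0,"fingers": 1},{"dp": [-0.926,0,0],"roll": 0,"fingers": 1},{"dp": [0,0,0],"roll": 0,"fingers": 1},{"dp": [0,0,0.2],"roll": 0,"fingers": 1},{"dp": [0,0,0.2],"roll": 0,"fingers": 1},{"dp": [0,0,0.06],"roll": 0,"fingers": 1},{"dp": [0,0,0.06],"roll": 0,"fingers": 1},{"dp": [0,0,0.06],"roll": 0,"fingers": 1},{"dp": [0,0,0.06],"roll": 0,"fingers": 1},{"dp": [0,0,0],"roll": 0,"fingers": 1}])

```text
time: 47.0
tool_pos: [0.4775, -0.2188, 0.1539]
ee_rot: [0.0, 0.665, 0.747, -0.0]
contact_force: [-4.0, 1.1, 7.9]
gripper_width: -0.002
grasp_force: 4.1
```

Call:
step_arm(deltas=[{"dp": [0,0,0.06],"roll": 0,"fingers": 1},{"dp": [0,0,0.06],"roll": 0,"fingers": 1},{"dp": [0,0,0.06],"roll": 0,"fingers": 1},{"dp": [0,0,0.05],"roll": 0,"fingers": 1},{"dp": [0,0,0],"roll": 0,"fingers": 1}])

```text
time: 47.62
tool_pos: [0.4775, -0.2188, 0.1512]
ee_rot: [0.001, 0.665, 0.747, -0.0]
contact_force: [-8.1, 4.3, 20.4]
gripper_width: -0.001
grasp_force: 10.2
```

Call:
step_arm(deltas=[{"dp": [0,0,-0.5],"roll": 0,"fingers": 1},{"dp": [0,0,-0.7],"roll": 0,"fingers": 1},{"dp": [0,0.976,0],"roll": 0,"fingers": 1},{"dp": [0,0.976,0],"roll": 0,"fingers": 1},{"dp": [0,0.976,0],"roll": 0,"fingers": 1},{"dp": [0,0.976,0],"roll": 0,"fingers": 1},{"dp": [0,0.976,0],"roll": 0,"fingers": 1},{"dp": [0,0,0],"roll": 0,"fingers": 1},{"dp": [0,0,0.2],"roll": 0,"fingers": 1},{"dp": [0,0,0.2],"roll": 0,"fingers": 1},{"dp": [0,0,0.07],"roll": 0,"fingers": 1},{"dp": [0,0,0.07],"roll": 0,"fingers": 1},{"dp": [0,0,0.07],"roll": 0,"fingers": 1},{"dp": [0,0,0.07],"roll": 0,"fingers": 1},{"dp": [0,0,0.07],"roll": 0,"fingers": 1},{"dp": [0,0,0.07],"roll": 0,"fingers": 1},{"dp": [0,0,0.06],"roll": 0,"fingers": 1},{"dp": [0,0,0],"roll": 0,"fingers": 1}])

```text
time: 49.88
tool_pos: [0.5991, -0.2055, 0.1569]
ee_rot: [0.001, 0.665, 0.747, 0.0]
contact_force: [-3.3, 1.8, 8.6]
gripper_width: -0.001
grasp_force: 3.9
```

Call:
step_arm(deltas=[{"dp": [0,0,0.06],"roll": 0,"fingers": 1},{"dp": [0,0,0.06],"roll": 0,"fingers": 1},{"dp": [0,0,0.06],"roll": 0,"fingers": 1},{"dp": [0,0,0.06],"roll": 0,"fingers": 1},{"dp": [0,0,0.06],"roll": 0,"fingers": 1},{"dp": [0,0,0],"roll": 0,"fingers": 1}])

```text
time: 50.62
tool_pos: [0.5994, -0.2057, 0.1512]
ee_rot: [0.002, 0.665, 0.747, 0.0]
contact_force: [-4.9, 1.7, 13.4]
gripper_width: 0.001
grasp_force: 6.4
```

Call:
step_arm(deltas=[{"dp": [0,0,0.06],"roll": 0,"fingers": 1},{"dp": [0,0,0],"roll": 0,"fingers": 1},{"dp": [0,0,-0.5],"roll": 0,"fingers": 1},{"dp": [0,0,-0.7],"roll": 0,"fingers": 1},{"dp": [0.926,0,0],"roll": 0,"fingers": 1},{"dp": [0.926,0,0],"roll": 0,"fingers": 1},{"dp": [0.926,0,0],"roll": 0,"fingers": 1},{"dp": [0.926,0,0],"roll": 0,"fingers": 1},{"dp": [0.926,0,0],"roll": 0,"fingers": 1},{"dp": [0.926,0,0],"roll": 0,"fingers": 1},{"dp": [0.926,0,0],"roll": 0,"fingers": 1},{"dp": [0,0,0],"roll": 0,"fingers": 1},{"dp": [0,0,0.25],"roll": 0,"fingers": 1},{"dp": [0,0,0.25],"roll": 0,"fingers": 1},{"dp": [0,0,0.07],"roll": 0,"fingers": 1},{"dp": [0,0,0.07],"roll": 0,"fingers": 1},{"dp": [0,0,0.07],"roll": 0,"fingers": 1},{"dp": [0,0,0.07],"roll": 0,"fingers": 1},{"dp": [0,0,0],"roll": 0,"fingers": 1}])

```text
time: 53.0
tool_pos: [0.5803, -0.0447, 0.1573]
ee_rot: [0.001, 0.665, 0.747, 0.0]
contact_force: [-3.3, 0.5, 4.7]
gripper_width: -0.001
grasp_force: 2.4
```

Commanded z is 0.156, so I'll continue to the stop.

Call:
step_arm(deltas=[{"dp": [0,0,0.06],"roll": 0,"fingers": 1},{"dp": [0,0,0.06],"roll": 0,"fingers": 1},{"dp": [0,0,0.06],"roll": 0,"fingers": 1},{"dp": [0,0,0.06],"roll": 0,"fingers": 1},{"dp": [0,0,0.06],"roll": 0,"fingers": 1},{"dp": [0,0,0.06],"roll": 0,"fingers": 1},{"dp": [0,0,0.02],"roll": 0,"fingers": 1},{"dp": [0,0,0],"roll": 0,"fingers": 1}])

```text
time: 54.0
tool_pos: [0.5804, -0.0445, 0.1506]
ee_rot: [0.001, 0.665, 0.747, 0.001]
contact_force: [-7.0, 1.4, 15.1]
gripper_width: -0.001
grasp_force: 7.7
```

A second, verifying round starts at corner 1.

Call:
step_arm(deltas=[{"dp": [0,0,0.04],"roll": 0,"fingers": 1},{"dp": [0,0,0],"roll": 0,"fingers": 1},{"dp": [0,0,-0.4],"roll": 0,"fingers": 1},{"dp": [0,0,-0.5],"roll": 0,"fingers": 1},{"dp": [0,-0.976,0],"roll": 0,"fingers": 1},{"dp": [0,-0.976,0],"roll": 0,"fingers": 1},{"dp": [0,-0.976,0],"roll": 0,"fingers": 1},{"dp": [0,-0.976,0],"roll": 0,"fingers": 1},{"dp": [0,-0.976,0],"roll": 0,"fingers": 1},{"dp": [0,0,0],"roll": 0,"fingers": 1},{"dp": [0,0,0.2],"roll": 0,"fingers": 1},{"dp": [0,0,0.2],"roll": 0,"fingers": 1},{"dp": [0,0,0.06],"roll": 0,"fingers": 1},{"dp": [0,0,0.06],"roll": 0,"fingers": 1},{"dp": [0,0,0.06],"roll": 0,"fingers": 1},{"dp": [0,0,0.06],"roll": 0,"fingers": 1},{"dp": [0,0,0.06],"roll": 0,"fingers": 1},{"dp": [0,0,0.06],"roll": 0,"fingers": 1},{"dp": [0,0,0.06],"roll": 0,"fingers": 1},{"dp": [0,0,0],"roll": 0,"fingers": 1}])

```text
time: 56.5
tool_pos: [0.4591, -0.0585, 0.1506]
ee_rot: [0.001, 0.665, 0.747, 0.0]
contact_force: [-5.6, 1.5, 13.3]
gripper_width: 0.003
grasp_force: 7.0
```

Call:
step_arm(deltas=[{"dp": [0,0,-0.4],"roll": 0,"fingers": 1},{"dp": [0,0,-0.5],"roll": 0,"fingers": 1},{"dp": [-0.926,0,0],"roll": 0,"fingers": 1},{"dp": [-0.926,0,0],"roll": 0,"fingers": 1},{"dp": [-0.926,0,0],"roll": 0,"fingers": 1},{"dp": [-0.926,0,0],"roll": 0,"fingers": 1},{"dp": [-0.926,0,0],"roll": 0,"fingers": 1},{"dp": [-0.926,0,0],"roll": 0,"fingers": 1},{"dp": [-0.926,0,0],"roll": 0,"fingers": 1},{"dp": [0,0,0],"roll": 0,"fingers": 1},{"dp": [0,0,0.2],"roll": 0,"fingers": 1},{"dp": [0,0,0.2],"roll": 0,"fingers": 1},{"dp": [0,0,0.06],"roll": 0,"fingers": 1},{"dp": [0,0,0.06],"roll": 0,"fingers": 1},{"dp": [0,0,0.06],"roll": 0,"fingers": 1},{"dp": [0,0,0.06],"roll": 0,"fingers": 1},{"dp": [0,0,0.06],"roll": 0,"fingers": 1},{"dp": [0,0,0.06],"roll": 0,"fingers": 1},{"dp": [0,0,0.06],"roll": 0,"fingers": 1},{"dp": [0,0,0],"roll": 0,"fingers": 1}])

```text
time: 59.0
tool_pos: [0.4777, -0.2195, 0.1507]
ee_rot: [0.0, 0.665, 0.747, 0.0]
contact_force: [-2.7, 1.8, 5.6]
gripper_width: 0.0
grasp_force: 2.7
```

Call:
step_arm(deltas=[{"dp": [0,0,-0.4],"roll": 0,"fingers": 1},{"dp": [0,0,-0.5],"roll": 0,"fingers": 1},{"dp": [0,0.976,0],"roll": 0,"fingers": 1},{"dp": [0,0.976,0],"roll": 0,"fingers": 1},{"dp": [0,0.976,0],"roll": 0,"fingers": 1},{"dp": [0,0.976,0],"roll": 0,"fingers": 1},{"dp": [0,0.976,0],"roll": 0,"fingers": 1},{"dp": [0,0,0],"roll": 0,"fingers": 1},{"dp": [0,0,0.2],"roll": 0,"fingers": 1},{"dp": [0,0,0.2],"roll": 0,"fingers": 1},{"dp": [0,0,0.06],"roll": 0,"fingers": 1},{"dp": [0,0,0.06],"roll": 0,"fingers": 1},{"dp": [0,0,0.06],"roll": 0,"fingers": 1},{"dp": [0,0,0.06],"roll": 0,"fingers": 1},{"dp": [0,0,0.06],"roll": 0,"fingers": 1},{"dp": [0,0,0.06],"roll": 0,"fingers": 1},{"dp": [0,0,0.06],"roll": 0,"fingers": 1},{"dp": [0,0,0],"roll": 0,"fingers": 1}])

```text
time: 61.25
tool_pos: [0.5988, -0.2054, 0.1512]
ee_rot: [-0.0, 0.665, 0.747, -0.0]
contact_force: [0.0, 0.4, 0.2]
gripper_width: -0.002
grasp_force: 0.0
```

Call:
step_arm(deltas=[{"dp": [0,0,0.06],"roll": 0,"fingers": 1},{"dp": [0,0,0.06],"roll": 0,"fingers": 1},{"dp": [0,0,0.06],"roll": 0,"fingers": 1},{"dp": [0,0,0.02],"roll": 0,"fingers": 1},{"dp": [0,0,0],"roll": 0,"fingers": 1}])

```text
time: 61.88
tool_pos: [0.5989, -0.2054, 0.1506]
ee_rot: [0.001, 0.665, 0.747, 0.0]
contact_force: [-4.9, 3.0, 13.6]
gripper_width: -0.003
grasp_force: 6.7
```

Call:
step_arm(deltas=[{"dp": [0,0,-0.4],"roll": 0,"fingers": 1},{"dp": [0,0,-0.5],"roll": 0,"fingers": 1},{"dp": [0.926,0,0],"roll": 0,"fingers": 1},{"dp": [0.926,0,0],"roll": 0,"fingers": 1},{"dp": [0.926,0,0],"roll": 0,"fingers": 1},{"dp": [0.926,0,0],"roll": 0,"fingers": 1},{"dp": [0.926,0,0],"roll": 0,"fingers": 1},{"dp": [0.926,0,0],"roll": 0,"fingers": 1},{"dp": [0.926,0,0],"roll": 0,"fingers": 1},{"dp": [0,0,0],"roll": 0,"fingers": 1},{"dp": [0,0,0.2],"roll": 0,"fingers": 1},{"dp": [0,0,0.2],"roll": 0,"fingers": 1},{"dp": [0,0,0.07],"roll": 0,"fingers": 1},{"dp": [0,0,0.07],"roll": 0,"fingers": 1},{"dp": [0,0,0.07],"roll": 0,"fingers": 1},{"dp": [0,0,0.07],"roll": 0,"fingers": 1},{"dp": [0,0,0.07],"roll": 0,"fingers": 1},{"dp": [0,0,0.07],"roll": 0,"fingers": 1},{"dp": [0,0,0.07],"roll": 0,"fingers": 1},{"dp": [0,0,0],"roll": 0,"fingers": 1}])

```text
time: 64.38
tool_pos: [0.5803, -0.0445, 0.1506]
ee_rot: [0.001, 0.665, 0.747, 0.0]
contact_force: [-6.8, 0.7, 14.7]
gripper_width: -0.002
grasp_force: 7.0
```

All four corners stop at the same height, 0.1506. I'll retreat and check numerically.

Call:
step_arm(deltas=[{"dp": [0,0,-0.5],"roll": 0,"fingers": 1},{"dp": [0,0,-0.9],"roll": 0,"fingers": 1},{"dp": [0,0,-0.9],"roll": 0,"fingers": 1},{"dp": [0,0,-0.9],"roll": 0,"fingers": 1},{"dp": [0,0,-0.9],"roll": 0,"fingers": 1},{"dp": [0,0,-0.9],"roll": 0,"fingers": 1},{"dp": [0,0,-0.9],"roll": 0,"fingers": 1},{"dp": [-0.8,-0.6,0],"roll": 0,"fingers": 1},{"dp": [-0.8,-0.6,0],"roll": 0,"fingers": 1},{"dp": [-0.8,-0.6,0],"roll": 0,"fingers": 1},{"dp": [-0.8,-0.6,0],"roll": 0,"fingers": 1},{"dp": [0,0,0],"roll": 0,"fingers": 1},{"dp": [0,0,0],"roll": 0,"fingers": 1}])

```text
time: 66.0
tool_pos: [0.5301, -0.1306, 0.2942]
ee_rot: [0.0, 0.665, 0.747, 0.0]
contact_force: [0.8, 1.0, -0.4]
gripper_width: -0.001
grasp_force: 0.0
```

```bash
sed -i 's/\.085/.078/' lidfit.py; python3 lidfit.py
python3 - <<'E'
from h import *
from rig import bot
S=bot.get_image("side")["color"].astype(int);d=pickle.load(open("im0.pkl","rb"))["side"]["color"].astype(int)
for n,(u0,u1,v0,v1) in dict(tongs=(270,325,295,370),ramekin=(190,228,305,342),drawer=(160,245,195,290)).items():
    print(n,"mean abs diff",np.abs(S-d)[v0:v1,u0:u1].mean().round(1))
E
```

```text
66.0 [ 0.53009823 -0.1305507   0.29420669] [1.59363227e-05 6.65187700e-01 7.46676113e-01 3.25357462e-04] -0.0007179116064530601
[  439     0   121   282 24151] [[559, 0], [493, 4], [482, 117], [439, 280], [546, 277], [559, 244]]
[  191    81   170   215 28443] [[359, 84], [192, 85], [206, 274], [246, 275], [253, 260], [262, 260], [261, 289], [273, 295], [274, 250], [282, 253], [282, 294], [293, 289], [292, 260], [301, 260], [308, 275], [348, 273]]
pred [362.   85.5]
pred [348.7 275.5]
pred [205.5 275.6]
pred [191.9  85.6]
tongs mean abs diff 3.3
ramekin mean abs diff 2.3
drawer mean abs diff 2.6
```

The lid's corners match the sealed pose within about 3 px. The tongs, ramekin and drawer look unchanged from the start. Handing in.

```bash
python3 -c "
from rig import bot
print(bot.finish_job())"
```

```text
the job is handed in; nothing more can be done
None
```

I handed the job in at 66 s: both rusks are in the box, the tongs are back in the crock, and the lid was pressed down until all four corners stopped at the same height; no verdict came back.

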